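# Fetch the lidded pot from behind the bottles

### The job

In the wooden caddy the small white lidded pot is hemmed in by three bottles: without moving the pot, first stand all three bottles upright in the empty grey side tray. Then take the pot out and set it upright in the middle of the round cork mat, while the bottles wait in the tray. Finally put every bottle back upright on the very spot in the caddy where it stood at the start; never tip a bottle over, and leave the flat steel tin in the caddy where it is.

Things in the scene. Friction and masses are not known exactly. Their poses are not given: they have to be found in the camera images.
- dropper_center (a point): amber glass dropper bottle with a small reddish rubber bulb on top, loose, about 120 g: round, 104 mm tall; straight body 40 mm in diameter from the foot up to 62 mm, then a narrow neck, a black collar 25 mm wide (75 to 85 mm) and the bulb. The point is on its axis, half-way up (52 mm above its foot); z points up when it stands
- widebottle_center (a point): stout white plastic bottle with a grey screw cap, loose, about 180 g: round, 92 mm tall; straight body 50 mm in diameter up to 64 mm, cap 42 mm in diameter on top. The point is on its axis, half-way up (46 mm above its foot); z points up when it stands
- flask_center (a point): slim bare aluminium flask with a black cap, loose, about 140 g: round, 110 mm tall; straight body 35 mm in diameter up to 78 mm, then a cone to a cap 21 mm in diameter. The point is on its axis, half-way up (55 mm above its foot); z points up when it stands
- pot_center (a point): small white porcelain lidded pot (lid fixed on), the thing to fetch, loose, about 150 g: round, 50 mm tall; straight body 52 mm in diameter up to 30 mm, sloping lid to 39 mm, lid knob 18 mm in diameter at the top. It stands in the middle of the caddy, the bottles about 62 mm from it, centre to centre, on three sides and the tin on the fourth. The point is on its axis, half-way up (25 mm above its foot)
- tin_center (a point): low flat-topped steel tin in the caddy, just beyond the pot, loose; stays where it is: round, 40 mm in diameter, 30 mm tall. The point is on its axis, half-way up (15 mm)
- caddy: shallow light-wood caddy, fixed: 215 mm (its x) by 212 mm (its y), rim 20 mm high and 6 mm thick, floor 6 mm thick. Origin at the centre of its underside on the work surface. Bottles stand near (-62, 0), (0, 62) and (0, -62) mm in its axes, on white paper discs (any bottle may be on any disc); pot near its centre; tin near (64, 0); a small eraser (14 mm high) and a brass weight (16 mm high) lie in its two +x corners
- side_tray: empty grey side tray, fixed, left or right of the caddy: 250 mm (its x) by 100 mm (its y), rim 18 mm high and 5 mm thick, floor 5 mm thick. Origin at the centre of its underside on the work surface. The three bottles fit in a row along its x, some 75 mm apart
- cork_mat: round cork mat, fixed, on the other side of the caddy: 90 mm in diameter, 5 mm thick. Origin at the centre of its underside on the work surface

How it is judged (in metres and radians):
On the way, in this order (a step that is already met when the one before it is completed fails the run):
1. all three bottles stand released and upright in the side tray, the pot not yet moved (x of dropper_center in the frame of side_tray between -0.12 and 0.12 m and y of dropper_center in the frame of side_tray between -0.045 and 0.045 m and z of dropper_center in the frame of side_tray between 0.051 and 0.063 m and x of widebottle_center in the frame of side_tray between -0.12 and 0.12 m and y of widebottle_center in the frame of side_tray between -0.045 and 0.045 m and z of widebottle_center in the frame of side_tray between 0.045 and 0.057 m and x of flask_center in the frame of side_tray between -0.12 and 0.12 m and y of flask_center in the frame of side_tray between -0.045 and 0.045 m and z of flask_center in the frame of side_tray between 0.054 and 0.066 m and linear speed of each of dropper, widebottle, flask below 0.03 m/s and contact force between the fingers and dropper below 0.2 N and angle between each of dropper_center, widebottle_center, flask_center's own z axis and vertical below 0.1 rad and contact force between the fingers and widebottle below 0.2 N and contact force between the fingers and flask below 0.2 N and distance of pot_center from where it was at the start of the episode below 0.02 m), for 0.2 s.
2. the pot stands released on the middle of the cork mat, the bottles still in the side tray (horizontal distance between pot_center and cork_mat below 0.015 m and z of pot_center in the frame of cork_mat between 0.025 and 0.036 m and linear speed of pot below 0.03 m/s and contact force between the fingers and pot below 0.2 N and angle between pot_center's own z axis and vertical below 0.1 rad and x of dropper_center in the frame of side_tray between -0.12 and 0.12 m and y of dropper_center in the frame of side_tray between -0.045 and 0.045 m and z of dropper_center in the frame of side_tray between 0.051 and 0.063 m and x of widebottle_center in the frame of side_tray between -0.12 and 0.12 m and y of widebottle_center in the frame of side_tray between -0.045 and 0.045 m and z of widebottle_center in the frame of side_tray between 0.045 and 0.057 m and x of flask_center in the frame of side_tray between -0.12 and 0.12 m and y of flask_center in the frame of side_tray between -0.045 and 0.045 m and z of flask_center in the frame of side_tray between 0.054 and 0.066 m), for 0.2 s.
At the end, for the whole second after the job is handed in: the pot stands upright within 15 mm of the cork mat's centre; each bottle stands upright within 15 mm of where it stood at the start; the tin is within 20 mm of its place; all released and at rest (horizontal distance between pot_center and cork_mat below 0.015 m and z of pot_center in the frame of cork_mat between 0.025 and 0.036 m and linear speed of each of pot, dropper, widebottle, flask below 0.03 m/s and contact force between the fingers and pot below 0.2 N and angle between each of pot_center, dropper_center, widebottle_center, flask_center's own z axis and vertical below 0.1 rad and distance of each of dropper_center, widebottle_center, flask_center from where it was at the start of the episode below 0.015 m and contact force between the fingers and dropper below 0.2 N and contact force between the fingers and widebottle below 0.2 N and contact force between the fingers and flask below 0.2 N and distance of tin_center from where it was at the start of the episode below 0.02 m); the robot touches nothing.
It fails at once if a bottle is tipped over (angle between any of dropper_center, widebottle_center, flask_center's own z axis and vertical above 0.8 rad).
It fails at once if the tin is pushed from its place (distance of tin_center from where it was at the start of the episode above 0.04 m).
It also fails if it takes over 139 s, if anything falls off the work surface, if the arm or the gripper's body presses on something with over 40 N, if the wrist force passes 120 N, or if a joint passes its speed limit or range.

### The arm

A 6-joint arm with a two-finger parallel gripper is mounted at the origin on the work surface. World frame = base frame: x ahead of the robot, y to its left, z up, the work surface at z = 0. Lengths are in mm, angles in rad, forces in N, time in s.
With the tool pointing down it reaches from about 350 to 850 mm from the base axis. Payload 8.1 kg.
Tool frame: the origin (TCP) lies between the finger pads; the fingertips stand 25 mm ahead of it and the grasp point (between the pads) lies 6 mm ahead of it; z points along the fingers, y is the direction in which the jaws open and shut (so a half turn about z gives the same grasp; the last joint's range is limited). The gripper opens to 93 mm and grips with 3 to 60 N. Pads are 15 mm wide; open, the fingers measure 128 mm over their backs; the gripper's body (75 mm by 188 mm) begins 65 mm behind the grasp point.
Start: joints at [1.145, 0.13, 1.488, -0, 1.523, -0.085], TCP at [200.523, 565.505, 243.635] pointing down, gripper open.
Joint ranges: [-2.96, 2.96], [-0.89, 2.26], [0.02, 2.5], [-1.34, 4.48], [0, 2.73], [-2.66, 2.66]. Speed limits (rad/s): [2.39, 2.39, 2.79, 3.14, 3.14, 3.14].

### API

Orientations are given as a unit quaternion [x, y, z, w].
In Python, from bench import * gives the robot as it stands. The module is installed in compiled form; this text tells all that it offers.
- The arm moves only by the shell command python3 -m creep 'ROWS' [FORCE]. ROWS is JSON, a list of rows, each an object with "travel": the shift along the tool's x, y, z in cm, a list of three; "dr": the turn, a rotation vector about the tool's x, y, z in rad, a list of three; "jaw": the finger opening in cm, from 0 to 9.3. A call has 1 to 12 rows; each row shifts and turns the commanded pose from where the row before left it, along the tool's axes as they then stand; what a row does not reach is not made up. A row lasts 1/8 s, in which the tool goes at most 62.5 mm and 10.7 degrees, less where a joint would pass 70% of its speed; a pose out of reach is approached as far as the arm can. A call with a gripper value outside its range is refused whole. The fingers move at their own pace and stop on an object; FORCE is the grip in N (left out, the last holds). Time passes only in rows, so rows that do not move let the fingers close. It gives the time, the measured TCP pose, the force and the opening at its end, in the units of the state.
- sense(): the state, without advancing time (a new reading comes with each control period).
- capture(name): name is "scene" or "top" or "wrist"; returns a dict with "color" (480x640x3 uint8, red, green, blue), "depth" (480x640 float32, mm along the optical axis (not along the pixel's ray), 0 where there is no reading), "intrinsics" (3x3 intrinsics, pixels), "distortion" ([k1, k2, p1, p2, k3] as OpenCV has them; the pictures are not rectified), "extrinsics" (4x4, takes a point from camera to world coordinates); the wrist camera has in their place "mount" (4x4, takes a point from camera to tool coordinates, whose origin is the TCP and whose axes are the flange's). Camera axes: x right, y down, z forward; pixel columns grow to the right and rows downward; lengths in mm; the calibration is good to about 2 mm. A picture is of the moment at which its call begins: read the wrist's pose just before it.
- job_done(): hands the job in, once; it reports no verdict.
The state is a dict: "time": time; "joint_pos": joint angles; "joint_vel": joint speeds; "effort": joint torques, N m; "ee_pos": TCP position; "orientation": TCP orientation; "force": force on the tool from outside, world axes, zero at the start; "wrist_torque": the same for the moment, N m; "grip_width": finger opening in mm.
Only numpy, scipy, OpenCV 4.12 (cv2) and the standard library are available. Lean on these libraries where they do the work, as an engineer would, in place of code of your own. Each camera call takes 0.05 s, during which the arm holds its last target.

## Working session

There is one attempt and no reset: what is moved stays moved. The work goes in short steps, Python scripts to look and compute and a shell command to move; the robot and the scene stay as the last step left them, time stands still between calls to the robot, and variables do not carry over. Pictures are saved under pics/ and viewed, and the job is handed in when it is done.

```bash
mkdir -p pics; ls
python3 - <<'E'
from bench import *
import cv2,numpy as np
s=sense();print({k:np.round(v,3).tolist() for k,v in s.items()})
for n in ["scene","top","wrist"]:
    c=capture(n);cv2.imwrite(f"pics/{n}0.png",c["color"][:,:,::-1])
    np.savez(f"{n}0.npz",**c)
    print(n,np.round(c["intrinsics"],1).tolist(),np.round(c["distortion"],4).tolist(),np.round(c.get("extrinsics",c.get("mount")),4).tolist())
E
```

```text
pics
{'time': 0.0, 'joint_pos': [1.145, 0.131, 1.489, -0.0, 1.523, -0.085], 'joint_vel': [0.001, 0.001, -0.0, -0.001, -0.001, 0.0], 'effort': [0.001, -55.985, -49.176, 0.077, 0.035, -0.0], 'ee_pos': [200.344, 565.016, 242.619], 'orientation': [0.17, 0.986, -0.001, -0.0], 'force': [0.073, 0.144, 0.029], 'wrist_torque': [0.003, -0.019, 0.026], 'grip_width': 93.055}
scene [[464.7, 0.0, 325.2], [0.0, 464.7, 244.8], [0.0, 0.0, 1.0]] [-0.0662, 0.0, 0.0, 0.0, 0.0] [[-0.7123, 0.6004, -0.3635, 882.1878], [0.7018, 0.6037, -0.3782, 349.4443], [-0.0076, -0.5245, -0.8514, 824.0809], [0.0, 0.0, 0.0, 1.0]]
top [[543.0, 0.0, 319.4], [0.0, 543.0, 242.8], [0.0, 0.0, 1.0]] [0.0368, 0.0, 0.0, 0.0, 0.0] [[-0.0226, -0.9874, 0.1567, 435.0578], [-0.9997, 0.0221, -0.0047, 8.2033], [0.0011, -0.1568, -0.9876, 1003.6735], [0.0, 0.0, 0.0, 1.0]]
wrist [[353.6, 0.0, 320.0], [0.0, 353.6, 241.8], [0.0, 0.0, 1.0]] [0.0173, 0.0, 0.0, 0.0, 0.0] [[0.0001, -0.9572, -0.2896, 82.1668], [1.0, 0.0001, 0.0003, -0.1008], [-0.0002, -0.2896, 0.9572, -141.5495], [0.0, 0.0, 0.0, 1.0]]
```

View pics/top0.png

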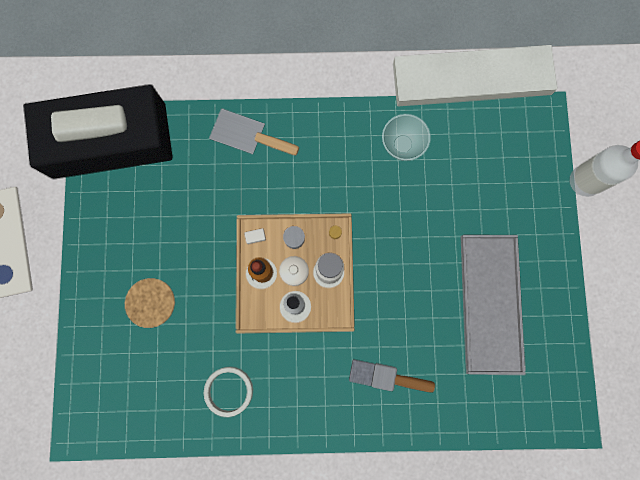

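View pics/scene0.png

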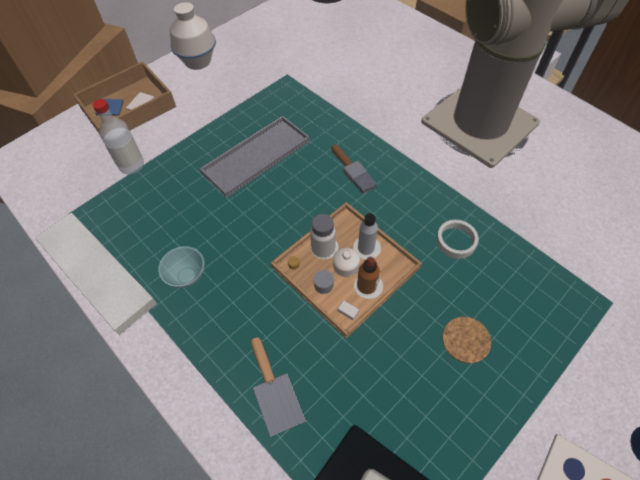

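```bash
cat > h.py <<'E'
import cv2,numpy as np
from scipy.spatial.transform import Rotation as R
def load(n): return dict(np.load(n))
def ray(c,px,z,T=None):
    T=c["extrinsics"] if T is None else T
    u=cv2.undistortPoints(np.float32(px).reshape(-1,1,2),c["intrinsics"],c["distortion"]).reshape(-1,2)
    d=np.c_[u,np.ones(len(u))]@T[:3,:3].T; o=T[:3,3]
    return o+d*((z-o[2])/d[:,2])[:,None]
def cloud(c,T=None):
    T=c["extrinsics"] if T is None else T
    h,w=c["depth"].shape
    vv,uu=np.mgrid[:h,:w]
    u=cv2.undistortPoints(np.float32(np.c_[uu.ravel(),vv.ravel()]).reshape(-1,1,2),c["intrinsics"],c["distortion"]).reshape(-1,2)
    P=np.c_[u,np.ones(len(u))]*c["depth"].reshape(-1,1)
    return (P@T[:3,:3].T+T[:3,3]).reshape(h,w,3)
E
python3 - <<'E'
from h import *
for n in ["top0","scene0"]:
    c=load(n+".npz");im=c["color"]
    P=cloud(c);ok=c["depth"]>0
    hsv=cv2.cvtColor(im,cv2.COLOR_RGB2HSV)
    m0=(ok&(P[...,2]>3)).astype(np.uint8)
    print(n,"table z",np.median(P[...,2][ok&(hsv[...,0]>75)&(hsv[...,0]<95)&(hsv[...,1]>100)]))
    nong=((~((hsv[...,0]>70)&(hsv[...,0]<100)&(hsv[...,1]>80)))).astype(np.uint8)
    k,lab,st,ce=cv2.connectedComponentsWithStats(nong)
    for i in range(1,k):
        if 1200<st[i,4]<30000:
            cs,_=cv2.findContours((lab==i).astype(np.uint8),cv2.RETR_EXTERNAL,cv2.CHAIN_APPROX_NONE)
            ct=max(cs,key=cv2.contourArea)
            print(i,st[i],ce[i].round())
            for z in (5,19):
                r=ray(c,ct.reshape(-1,2).astype(float),z)[:,:2].astype(np.float32)
                print("  z",z,"rect",cv2.minAreaRect(r),"circ",np.round(cv2.minEnclosingCircle(r)[0]))
c=load("top0.npz");P=cloud(c)
for nm,(u,v) in dict(pot=(293,270),flask=(293,303),dropper=(258,267),wide=(330,264),tin=(294,237)).items():
    print(nm,P[v-2:v+3,u-2:u+3].reshape(-1,3).mean(0).round(1))
im=cv2.resize(c["color"][205:340,225:365],None,fx=5,fy=5,interpolation=cv2.INTER_CUBIC);cv2.imwrite("pics/z.png",cv2.resize(im[...,::-1],(600,578)))
c=load("scene0.npz");im=c["color"][200:340,260:430];cv2.imwrite("pics/zs.png",cv2.resize(im[...,::-1],(680,560),interpolation=cv2.INTER_CUBIC))
E
```

```text
top0 table z 1.8508698516312734
11 [ 209  108   90   53 2004] [246. 134.]
  z 5 rect ((800.0360107421875, 121.19139099121094), (170.30714416503906, 66.58264923095703), 68.00566864013672) circ [800. 123.]
  z 19 rect ((794.91943359375, 119.607421875), (167.91969299316406, 65.64928436279297), 68.00566101074219) circ [795. 122.]
33 [ 382  114   55   47 1776] [406. 137.]
  z 5 rect ((795.925048828125, -166.72023010253906), (92.1086196899414, 92.22185516357422), 42.02359390258789) circ [ 795. -173.]
  z 19 rect ((790.8662109375, -164.26806640625), (90.81742858886719, 90.92900848388672), 42.02350616455078) circ [ 790. -170.]
198 [  235   207   120   127 13932] [294. 273.]
  z 5 rect ((546.6033325195312, 51.38066482543945), (216.3878173828125, 232.22958374023438), 89.59059143066406) circ [544.  51.]
  z 19 rect ((545.03955078125, 50.77538299560547), (213.3543701171875, 228.97402954101562), 89.59059143066406) circ [542.  51.]
258 [ 460  235   72  140 8204] [492. 305.]
  z 5 rect ((475.1240234375, -313.7138977050781), (117.63290405273438, 251.88084411621094), 88.73841094970703) circ [ 475. -3
[... 2023 characters left out ...]
0 2627] [275. 395.]
  z 5 rect ((801.2266235351562, 117.68106842041016), (178.0524139404297, 69.40129089355469), 68.5769271850586) circ [800. 120.]
  z 19 rect ((802.6104736328125, 121.6424789428711), (175.00909423828125, 68.21507263183594), 68.5769271850586) circ [802. 124.]
57 [ 315  426  113   54 3142] [365. 461.]
  z 5 rect ((760.568115234375, 322.0721130371094), (82.50349426269531, 179.542724609375), 45.023738861083984) circ [789. 351.]
  z 19 rect ((762.6469116210938, 322.5400390625), (81.09331512451172, 176.47393798828125), 45.023719787597656) circ [791. 351.]
pot [538.   50.9  57.3]
flask [477.7  49.  117.6]
dropper [538.6 106.3 110.2]
wide [542.2 -13.1  99. ]
tin [600.   49.2  37.2]
```

View pics/z.png

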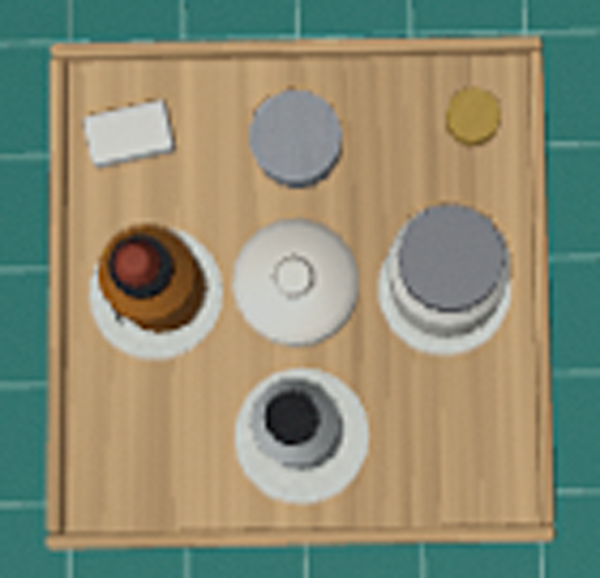

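View pics/zs.png

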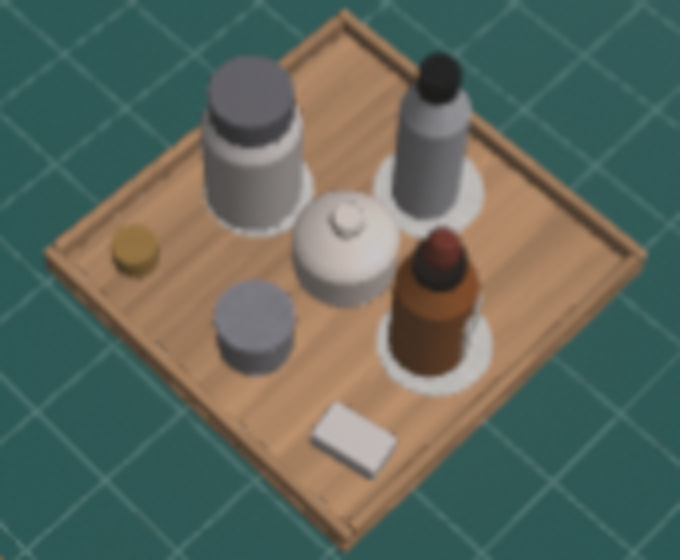

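Run:
```python
from h import *
for n in ["top0","scene0"]:
    c=load(n+".npz");P=cloud(c);off=1.5 if n=="top0" else 0
    for nm,x,y,zt,band in [("flask",478,49,116,4),("dropper",538,107,110,6),("wide",541,-13,98,5),("pot",538,49,56,5),("tin",600,49,36,4)]:
        m=(np.hypot(P[...,0]-x,P[...,1]-y)<32)&(abs(P[...,2]-off-zt)<band)
        ct=np.argwhere(m)[:,::-1].astype(np.float32)
        # ray the mask to the top plane
        r=ray(c,ct,zt-1)[:,:2].astype(np.float32)
        q=P[m]
        (cx,cy),rad=cv2.minEnclosingCircle(r)
        print(n,nm,len(ct),"encl",round(cx,1),round(cy,1),round(rad,1),"mean",r.mean(0).round(1),"cloud",q.mean(0).round(1))
    corners={"top0":[("caddy",20,[(239,215),(351,214),(353,330),(236,331)]),("tray",18,[(462,236),(517,236),(523,373),(469,374)])]}.get(n,[])
    for nm,z,p in corners:
        r=ray(c,p,z)[:,:2];print(nm,r.round(1).tolist(),r.mean(0).round(1))
```

```text
top0 flask 125 encl 479.9 49.8 10.2 mean [479.8  49.9] cloud [479.7  49.8 117.3]
top0 dropper 76 encl 541.3 109.0 8.5 mean [541.5 109.3] cloud [541.3 109.2 110. ]
top0 wide 479 encl 542.0 -12.7 21.0 mean [541.7 -12.8] cloud [541.5 -12.8  99.3]
top0 pot 70 encl 539.8 50.6 8.4 mean [539.9  50.8] cloud [539.7  50.7  56.8]
top0 tin 364 encl 601.9 50.3 19.8 mean [602.   50.1] cloud [601.6  50.   37.5]
caddy [[646.4, 150.8], [643.7, -56.2], [432.0, -53.0], [435.1, 155.9]] [539.3  49.4]
tray [[598.2, -258.8], [595.9, -359.0], [351.6, -349.3], [351.5, -254.8]] [ 474.3 -305.5]
scene0 flask 89 encl 478.5 50.3 11.1 mean [478.4  50.2] cloud [478.9  50.6 116. ]
scene0 dropper 62 encl 542.2 111.4 8.6 mean [542.2 111. ] cloud [541.9 110.7 108.2]
scene0 wide 335 encl 540.9 -12.1 21.9 mean [541.  -12.1] cloud [541.4 -11.7  97.9]
scene0 pot 55 encl 540.5 51.3 8.4 mean [540.4  51.6] cloud [540.6  51.7  55.4]
scene0 tin 307 encl 600.8 50.4 20.5 mean [600.8  50.4] cloud [601.2  50.8  36. ]
```

```bash
cat > to.py <<'E'
# usage: to.py x y z yaw_of_tool_x_deg : remaining move in tool axes (cm) and turn about tool z
import sys
from h import *
from bench import *
s=sense();p=np.array(s["ee_pos"]);Q=R.from_quat(s["orientation"])
x,y,z,yaw=map(float,sys.argv[1:5])
X=np.array([np.cos(np.radians(yaw)),np.sin(np.radians(yaw)),0]);Z=np.array([0,0,-1.]);Y=np.cross(Z,X)
T=R.from_matrix(np.c_[X,Y,Z])
print("t",round(s["time"],2),"pos",p.round(1),"F",np.round(s["force"],1),"w",round(s["grip_width"],1),"j",np.round(s["joint_pos"],2))
print("dr now(tool)",(Q.inv()*T).as_rotvec().round(4),"travel cm in current tool axes",(Q.inv().apply(np.array([x,y,z])-p)/10).round(2),"in target axes",(T.inv().apply(np.array([x,y,z])-p)/10).round(2))
E
python3 -m creep '[{"travel":[0,0,0],"dr":[0,0,-0.17],"jaw":6},{"travel":[0,0,0],"dr":[0,0,-0.17],"jaw":6},{"travel":[-2.5,-4.6,0],"dr":[0,0,0],"jaw":6},{"travel":[-2.5,-4.6,0],"dr":[0,0,0],"jaw":6},{"travel":[-2.5,-4.6,0],"dr":[0,0,0],"jaw":6},{"travel":[-2.5,-4.6,0],"dr":[0,0,0],"jaw":6},{"travel":[-2.5,-4.6,0],"dr":[0,0,0],"jaw":6},{"travel":[-2.5,-4.6,0],"dr":[0,0,0],"jaw":6},{"travel":[-2.5,-4.6,0],"dr":[0,0,0],"jaw":6},{"travel":[-2.5,-4.6,0],"dr":[0,0,0],"jaw":6}]' 20
python3 to.py 479.2 50 180 180
```

```text
time: 1.4
ee_pos: [400.6, 195.8, 243.5]
orientation: [0.0, 1.0, 0.0, 0.0]
force: [0.3, 0.3, 0.6]
grip_width: 60.1
t 1.4 pos [400.6 195.8 243.5] F [0.3 0.3 0.6] w 60.1 j [ 0.34 -0.3   1.89  0.    1.55 -1.23]
dr now(tool) [ 0.      0.0001 -0.0006] travel cm in current tool axes [ -7.87 -14.57   6.35] in target axes [ -7.86 -14.58   6.35]
```

```bash
python3 -m creep '[{"travel":[-2.6,-4.8,0],"dr":[0,0,0],"jaw":6},{"travel":[-2.6,-4.8,0],"dr":[0,0,0],"jaw":6},{"travel":[-2.6,-4.9,0],"dr":[0,0,0],"jaw":6},{"travel":[0,0,0],"dr":[0,0,0],"jaw":6},{"travel":[0,0,0],"dr":[0,0,0],"jaw":6}]' 20
python3 to.py 479.2 50 180 180
python3 - <<'E'
from h import *
from bench import *
s=sense();c=capture("wrist")
cv2.imwrite("pics/w1.png",c["color"][:,:,::-1])
T=np.eye(4);T[:3,:3]=R.from_quat(s["orientation"]).as_matrix();T[:3,3]=s["ee_pos"]
W=T@c["mount"];P=cloud(c,W)
for nm,x,y,zt,band in [("flask",478,49,116,4),("dropper",538,107,110,6),("wide",541,-13,98,5),("pot",538,49,56,5),("tin",600,49,36,4)]:
    m=(np.hypot(P[...,0]-x,P[...,1]-y)<32)&(abs(P[...,2]-zt)<band)
    if m.sum()<20: print(nm,"no");continue
    r=ray(c,np.argwhere(m)[:,::-1].astype(np.float32),zt-1,W)[:,:2].astype(np.float32)
    print(nm,m.sum(),np.round(cv2.minEnclosingCircle(r)[0],1),r.mean(0).round(1),P[m][:,2].mean().round(1))
E
```

```text
time: 2.02
ee_pos: [477.8, 52.4, 243.3]
orientation: [0.001, 1.0, 0.0, -0.0]
force: [-0.0, 0.1, -0.6]
grip_width: 59.9
t 2.02 pos [477.8  52.4 243.3] F [-0.   0.1 -0.6] w 59.9 j [ 0.   -0.2   1.81  0.    1.53 -1.57]
dr now(tool) [ 0.0004 -0.001  -0.0018] travel cm in current tool axes [-0.15 -0.24  6.33] in target axes [-0.14 -0.24  6.33]
flask 528 [476.4  49.9] [476.3  49.8] 116.1
dropper no
wide 366 [537.1 -11.6] [531.3  -4.7] 97.3
pot 206 [535.5  50.8] [535.6  50.6] 55.3
tin 903 [598.2  49.7] [598.   49.9] 35.9
```

View pics/w1.png

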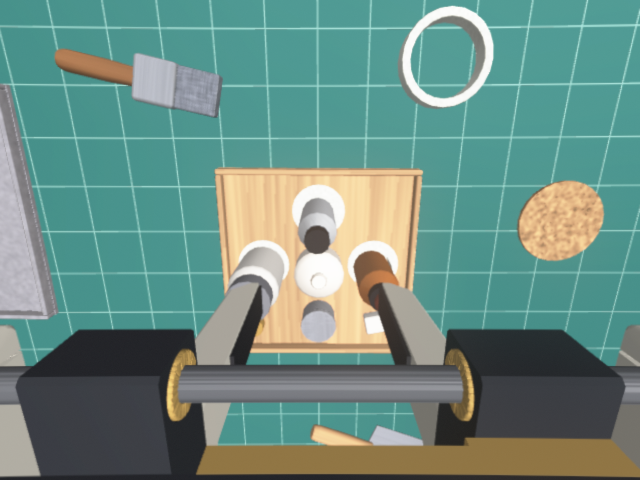

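```bash
python3 -m creep '[{"travel":[0.05,-0.25,4.5],"dr":[0,0,0],"jaw":6},{"travel":[0,0,4.5],"dr":[0,0,0],"jaw":6},{"travel":[0,0,4],"dr":[0,0,0],"jaw":6},{"travel":[0,0,2.5],"dr":[0,0,0],"jaw":6},{"travel":[0,0,1.4],"dr":[0,0,0],"jaw":6},{"travel":[0,0,0],"dr":[0,0,0],"jaw":6}]' 20
python3 to.py 478 50 74 180
```

```text
time: 2.82
ee_pos: [476.8, 50.6, 74.1]
orientation: [-0.0, 1.0, 0.0, -0.001]
force: [-0.5, 0.0, -0.1]
grip_width: 60.0
t 2.83 pos [476.8  50.6  74.1] F [-0.5  0.  -0.1] w 60.0 j [-0.   -0.04  1.99  0.    1.2  -1.57]
dr now(tool) [ 0.0001 -0.0015  0.0006] travel cm in current tool axes [-0.12 -0.06  0.01] in target axes [-0.12 -0.06  0.01]
```

```bash
python3 -m creep '[{"travel":[0,0,0],"dr":[0,0,0],"jaw":2.8},{"travel":[0,0,0],"dr":[0,0,0],"jaw":2.8},{"travel":[0,0,0],"dr":[0,0,0],"jaw":2.8},{"travel":[0,0,0],"dr":[0,0,0],"jaw":2.8}]' 20
python3 to.py 478 50 74 180
```

```text
time: 3.32
ee_pos: [478.3, 49.7, 75.5]
orientation: [0.0, 1.0, -0.0, 0.001]
force: [-0.4, -0.3, 4.2]
grip_width: 34.4
t 3.33 pos [478.3  49.7  75.5] F [-0.4 -0.3  4.2] w 34.4 j [-0.   -0.04  1.99 -0.    1.2  -1.57]
dr now(tool) [-0.      0.0014 -0.0009] travel cm in current tool axes [0.03 0.03 0.15] in target axes [0.03 0.03 0.15]
```

```bash
python3 -m creep '[{"travel":[0,0,-1],"dr":[0,0,0],"jaw":2.8},{"travel":[0,0,-3],"dr":[0,0,0],"jaw":2.8},{"travel":[0,0,-4.5],"dr":[0,0,0],"jaw":2.8},{"travel":[0,0,-4.5],"dr":[0,0,0],"jaw":2.8},{"travel":[0,-2,0],"dr":[0,0,0],"jaw":2.8},{"travel":[0,-4,0],"dr":[0,0,0],"jaw":2.8},{"travel":[0,-5,0],"dr":[0,0,0],"jaw":2.8},{"travel":[0,-5,0],"dr":[0,0,0],"jaw":2.8},{"travel":[0,-5,0],"dr":[0,0,0],"jaw":2.8},{"travel":[0,-5,0],"dr":[0,0,0],"jaw":2.8},{"travel":[0.3,-5,0],"dr":[0,0,0],"jaw":2.8},{"travel":[0,-3,0],"dr":[0,0,0],"jaw":2.8}]'
python3 -m creep '[{"travel":[0,-1.6,0],"dr":[0,0,0],"jaw":2.8},{"travel":[0,0,0],"dr":[0,0,0],"jaw":2.8},{"travel":[0,0,0],"dr":[0,0,0],"jaw":2.8}]'
python3 to.py 475 -306 74.6 180
python3 - <<'E'
from h import *
from bench import *
c=capture("scene");cv2.imwrite("pics/s2.png",c["color"][60:360,150:450,::-1].repeat(2,0).repeat(2,1))
E
```

```text
time: 4.82
ee_pos: [473.5, -292.4, 204.7]
orientation: [0.001, 1.0, 0.0, -0.0]
force: [0.4, 0.9, -1.4]
grip_width: 34.4
time: 5.2
ee_pos: [474.5, -305.0, 204.6]
orientation: [-0.0, 1.0, 0.0, -0.0]
force: [-0.6, -0.2, -1.3]
grip_width: 34.6
t 5.2 pos [ 474.5 -305.   204.6] F [-0.6 -0.2 -1.3] w 34.6 j [-0.66  0.06  1.64  0.    1.45 -2.23]
dr now(tool) [ 0.0007 -0.0003  0.    ] travel cm in current tool axes [-0.06 -0.11 13.  ] in target axes [-0.05 -0.1  13.  ]
```

View pics/s2.png

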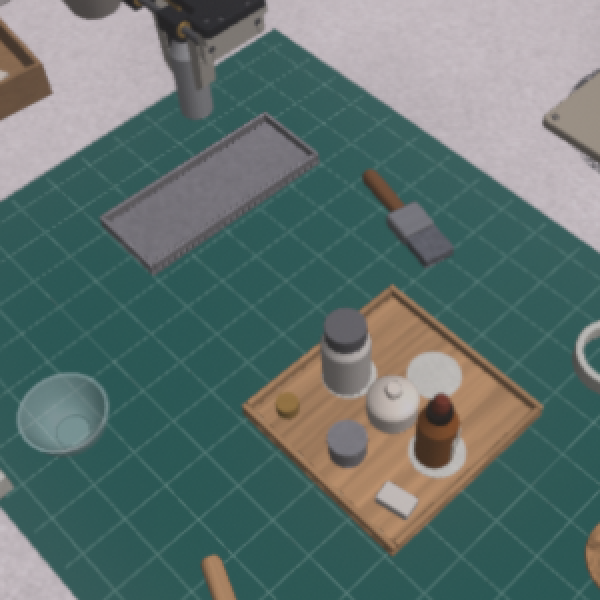

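The flask hangs straight in the gripper (crop about (195,90)), its paper disc is empty at (433,375), and pot, wide bottle and dropper are undisturbed. Lowering now.

```bash
python3 -m creep '[{"travel":[0,0,4.5],"dr":[0,0,0],"jaw":2.8},{"travel":[0,0,4.5],"dr":[0,0,0],"jaw":2.8},{"travel":[0,0,2.5],"dr":[0,0,0],"jaw":2.8},{"travel":[0,0,1.2],"dr":[0,0,0],"jaw":2.8},{"travel":[0,0,0.2],"dr":[0,0,0],"jaw":2.8},{"travel":[0,0,0.1],"dr":[0,0,0],"jaw":2.8},{"travel":[0,0,0],"dr":[0,0,0],"jaw":2.8}]'
python3 to.py 475 -306 74.6 180
```

```text
time: 6.12
ee_pos: [475.1, -306.7, 76.0]
orientation: [0.0, 1.0, -0.001, 0.001]
force: [-0.3, 0.6, -2.1]
grip_width: 34.4
t 6.12 pos [ 475.1 -306.7   76. ] F [-0.3  0.6 -2.1] w 34.4 j [-0.66  0.18  1.75 -0.    1.21 -2.23]
dr now(tool) [-0.0014  0.0017 -0.0007] travel cm in current tool axes [0.01 0.07 0.14] in target axes [0.01 0.07 0.14]
```

```bash
python3 -m creep '[{"travel":[0,0,0.1],"dr":[0,0,0],"jaw":2.8},{"travel":[0,0,0],"dr":[0,0,0],"jaw":2.8}]'
python3 to.py 475 -306 74.6 180
```

```text
time: 6.38
ee_pos: [474.9, -306.7, 74.5]
orientation: [0.0, 1.0, -0.0, 0.001]
force: [-0.7, 0.4, 3.2]
grip_width: 34.4
t 6.38 pos [ 474.9 -306.7   74.5] F [-0.7  0.4  3.2] w 34.4 j [-0.66  0.18  1.75  0.    1.21 -2.23]
dr now(tool) [-0.001   0.0013 -0.0009] travel cm in current tool axes [-0.01  0.07 -0.01] in target axes [-0.01  0.07 -0.01]
```

```bash
python3 -m creep '[{"travel":[0,0,0],"dr":[0,0,0],"jaw":4},{"travel":[0,0,0],"dr":[0,0,0],"jaw":5.5},{"travel":[0,0,0],"dr":[0,0,0],"jaw":6.5},{"travel":[0,0,-3],"dr":[0,0,0],"jaw":6.5},{"travel":[0,0,-5],"dr":[0,0,0],"jaw":6.5},{"travel":[0,0,-5],"dr":[0,0,0],"jaw":6.5}]'
python3 - <<'E'
from h import *
from bench import *
c=capture("scene");cv2.imwrite("pics/s3.png",c["color"][60:360,150:450,::-1].repeat(2,0).repeat(2,1))
E
python3 to.py 541.5 -12.5 203.6 90
```

```text
time: 7.12
ee_pos: [473.9, -305.9, 204.6]
orientation: [0.0, 1.0, 0.0, -0.0]
force: [0.5, 0.3, -0.4]
grip_width: 65.1
t 7.17 pos [ 476.7 -308.   213.2] F [ 1.6 -1.6  5.3] w 65.0 j [-0.66  0.05  1.63 -0.    1.45 -2.23]
dr now(tool) [1.3000e-03 1.0700e-02 1.5701e+00] travel cm in current tool axes [-6.45 29.56  0.83] in target axes [29.55  6.48  0.96]
```

View pics/s3.png

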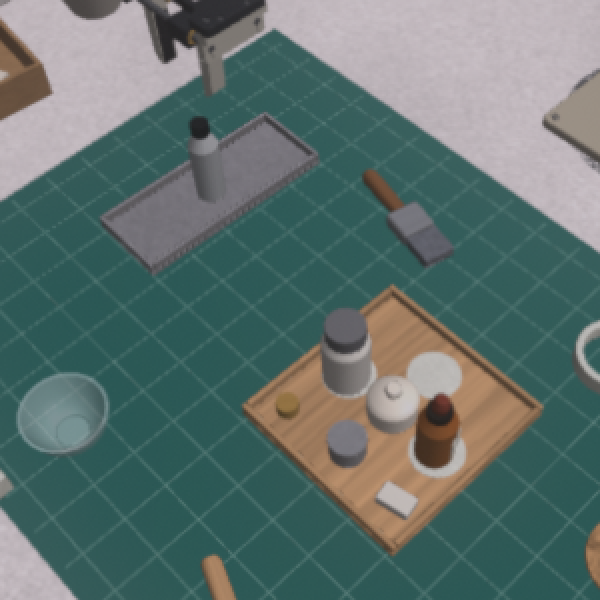

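The flask stands upright mid-tray (crop (208,170)); the rest of the scene is unchanged.

```bash
python3 -m creep '[{"travel":[0,0,0],"dr":[0,0,0.1745],"jaw":7},{"travel":[0,0,0],"dr":[0,0,0.1745],"jaw":7},{"travel":[0,0,0],"dr":[0,0,0.1745],"jaw":7},{"travel":[0,0,0],"dr":[0,0,0.1745],"jaw":7},{"travel":[0,0,0],"dr":[0,0,0.1745],"jaw":7},{"travel":[0,0,0],"dr":[0,0,0.1745],"jaw":7},{"travel":[0,0,0],"dr":[0,0,0.1745],"jaw":7},{"travel":[0,0,0],"dr":[0,0,0.1745],"jaw":7},{"travel":[0,0,0],"dr":[0,0,0.1745],"jaw":7},{"travel":[4,1,0],"dr":[0,0,0],"jaw":7},{"travel":[5,1,0],"dr":[0,0,0],"jaw":7},{"travel":[5,1,0],"dr":[0,0,0],"jaw":7}]'
python3 -m creep '[{"travel":[5,1,0],"dr":[0,0,0],"jaw":7},{"travel":[5,1,0],"dr":[0,0,0],"jaw":7},{"travel":[5.3,1.6,0],"dr":[0,0,0],"jaw":7},{"travel":[0,0,0],"dr":[0,0,0],"jaw":7},{"travel":[0,0,0],"dr":[0,0,0],"jaw":7}]'
python3 to.py 541.5 -12.5 57 90
```

```text
time: 8.68
ee_pos: [504.4, -165.0, 203.4]
orientation: [0.708, 0.707, 0.0, -0.0]
force: [1.2, -0.0, -0.8]
grip_width: 69.8
time: 9.3
ee_pos: [540.3, -13.4, 203.3]
orientation: [0.707, 0.707, -0.0, -0.0]
force: [0.4, 0.5, -0.6]
grip_width: 70.1
t 9.3 pos [540.3 -13.4 203.3] F [ 0.4  0.5 -0.6] w 70.1 j [-0.12 -0.01  1.71 -0.    1.44 -0.12]
dr now(tool) [-0.0005  0.0005  0.0004] travel cm in current tool axes [ 0.1   0.13 14.63] in target axes [ 0.09  0.12 14.63]
```

```bash
python3 -m creep '[{"travel":[0.05,0.05,4.5],"dr":[0,0,0],"jaw":7},{"travel":[0,0,4.5],"dr":[0,0,0],"jaw":7},{"travel":[0,0,3],"dr":[0,0,0],"jaw":7},{"travel":[0,0,1.6],"dr":[0,0,0],"jaw":7},{"travel":[0,0,1],"dr":[0,0,0],"jaw":7},{"travel":[0,0,0],"dr":[0,0,0],"jaw":7},{"travel":[0,0,0],"dr":[0,0,0],"jaw":4.3},{"travel":[0,0,0],"dr":[0,0,0],"jaw":4.3},{"travel":[0,0,0],"dr":[0,0,0],"jaw":4.3},{"travel":[0,0,0],"dr":[0,0,0],"jaw":4.3}]' 20
python3 to.py 541.5 -12.5 57.6 90
```

```text
time: 10.55
ee_pos: [541.5, -12.8, 58.5]
orientation: [0.707, 0.707, 0.0, 0.001]
force: [-1.5, 0.1, 5.0]
grip_width: 49.6
t 10.55 pos [541.5 -12.8  58.5] F [-1.5  0.1  5. ] w 49.6 j [-0.12  0.14  1.83 -0.    1.17 -0.12]
dr now(tool) [ 0.0012  0.0002 -0.0003] travel cm in current tool axes [ 0.03 -0.    0.09] in target axes [ 0.03 -0.    0.09]
```

```bash
python3 -m creep '[{"travel":[0,0,-1],"dr":[0,0,0],"jaw":4.3},{"travel":[0,0,-3],"dr":[0,0,0],"jaw":4.3},{"travel":[0,0,-4.5],"dr":[0,0,0],"jaw":4.3},{"travel":[0,0,-4.5],"dr":[0,0,0],"jaw":4.3},{"travel":[-2,0.35,0],"dr":[0,0,0],"jaw":4.3},{"travel":[-4,0.5,0],"dr":[0,0,0],"jaw":4.3},{"travel":[-5,0.5,0],"dr":[0,0,0],"jaw":4.3},{"travel":[-5,0,0],"dr":[0,0,0],"jaw":4.3},{"travel":[-5,0,0],"dr":[0,0,0],"jaw":4.3},{"travel":[-4.5,0,0],"dr":[0,0,0],"jaw":4.3},{"travel":[-3,0,0],"dr":[0,0,0],"jaw":4.3},{"travel":[-1,0,0],"dr":[0,0,0],"jaw":4.3}]'
python3 -m creep '[{"travel":[0,0,0],"dr":[0,0,0],"jaw":4.3},{"travel":[0,0,4.5],"dr":[0,0,0],"jaw":4.3},{"travel":[0,0,4.5],"dr":[0,0,0],"jaw":4.3},{"travel":[0,0,2.5],"dr":[0,0,0],"jaw":4.3},{"travel":[0,0,1.2],"dr":[0,0,0],"jaw":4.3},{"travel":[0,0,0.2],"dr":[0,0,0],"jaw":4.3},{"travel":[0,0,0.1],"dr":[0,0,0],"jaw":4.3},{"travel":[0,0,0],"dr":[0,0,0],"jaw":4.3}]'
python3 to.py 555 -307.5 57.6 90
```

```text
time: 12.05
ee_pos: [552.9, -309.7, 185.7]
orientation: [0.708, 0.706, -0.0, -0.001]
force: [-0.2, 0.5, -2.5]
grip_width: 49.7
time: 13.05
ee_pos: [555.1, -308.2, 59.0]
orientation: [0.707, 0.707, 0.0, 0.001]
force: [-0.1, 0.9, -1.5]
grip_width: 49.8
t 13.05 pos [ 555.1 -308.2   59. ] F [-0.1  0.9 -1.5] w 49.8 j [-0.59  0.37  1.55  0.    1.21 -0.59]
dr now(tool) [ 0.0018  0.0011 -0.0004] travel cm in current tool axes [ 0.07 -0.01  0.14] in target axes [ 0.07 -0.01  0.14]
```

```bash
python3 -m creep '[{"travel":[0,0,0.1],"dr":[0,0,0],"jaw":4.3},{"travel":[0,0,0],"dr":[0,0,0],"jaw":4.3}]'
python3 to.py 555 -307.5 57.6 90
```

```text
time: 13.3
ee_pos: [554.9, -308.2, 57.5]
orientation: [0.707, 0.707, 0.0, 0.001]
force: [0.6, 0.4, 1.7]
grip_width: 49.2
t 13.3 pos [ 554.9 -308.2   57.5] F [0.6 0.4 1.7] w 49.2 j [-0.59  0.38  1.55  0.    1.21 -0.59]
dr now(tool) [ 0.0013  0.0008 -0.0006] travel cm in current tool axes [ 0.07  0.01 -0.01] in target axes [ 0.07  0.01 -0.01]
```

```bash
python3 -m creep '[{"travel":[0,0,0],"dr":[0,0,0],"jaw":5.3},{"travel":[0,0,0],"dr":[0,0,0],"jaw":6},{"travel":[0,0,0],"dr":[0,0,0],"jaw":6.4},{"travel":[0,0,-4],"dr":[0,0,0],"jaw":6.4},{"travel":[0,0,-5],"dr":[0,0,0],"jaw":6.4},{"travel":[0,0,-5],"dr":[0,0,0],"jaw":6.4},{"travel":[4,0,0],"dr":[0,0,0],"jaw":6.4},{"travel":[5,-0.3,0],"dr":[0,0,0],"jaw":6.4},{"travel":[5,-0.3,0],"dr":[0,0,0],"jaw":6.4},{"travel":[5,-0.3,0],"dr":[0,0,0],"jaw":6.4},{"travel":[5,-0.2,0],"dr":[0,0,0],"jaw":6.4},{"travel":[5,-0.2,0],"dr":[0,0,0],"jaw":6.4}]'
python3 -m creep '[{"travel":[5,0,0],"dr":[0,0,0],"jaw":6.4},{"travel":[5,0,0],"dr":[0,0,0],"jaw":6.4},{"travel":[2.8,0,0],"dr":[0,0,0],"jaw":6.4},{"travel":[0,0,0],"dr":[0,0,0],"jaw":6.4},{"travel":[0,0,0],"dr":[0,0,0],"jaw":6.4}]'
python3 to.py 541.8 110.2 56 90
python3 - <<'E'
from h import *
from bench import *
c=capture("scene");cv2.imwrite("pics/s4.png",c["color"][60:360,150:450,::-1].repeat(2,0).repeat(2,1))
s=sense();c=capture("wrist");cv2.imwrite("pics/w4.png",c["color"][:,:,::-1])
T=np.eye(4);T[:3,:3]=R.from_quat(s["orientation"]).as_matrix();T[:3,3]=s["ee_pos"]
W=T@c["mount"];P=cloud(c,W)
for nm,x,y,zt,band in [("dropper",542,110,110,6),("pot",540,51,56,5),("tin",600,49,36,4)]:
    m=(np.hypot(P[...,0]-x,P[...,1]-y)<32)&(abs(P[...,2]-zt)<band)
    if m.sum()<20: print(nm,"no");continue
    r=ray(c,np.argwhere(m)[:,::-1].astype(np.float32),zt-1,W)[:,:2].astype(np.float32)
    print(nm,m.sum(),np.round(cv2.minEnclosingCircle(r)[0],1),r.mean(0).round(1),P[m][:,2].mean().round(1))
E
```

```text
time: 14.8
ee_pos: [541.2, -16.2, 196.7]
orientation: [0.707, 0.707, 0.0, 0.0]
force: [-0.2, 0.2, -0.6]
grip_width: 63.8
time: 15.42
ee_pos: [541.5, 109.7, 196.6]
orientation: [0.707, 0.707, -0.0, 0.0]
force: [-0.2, 0.2, -0.1]
grip_width: 64.3
t 15.43 pos [541.5 109.7 196.6] F [-0.2  0.2 -0.1] w 64.3 j [ 0.11  0.03  1.68 -0.    1.43  0.11]
dr now(tool) [-0.0001  0.0005 -0.0003] travel cm in current tool axes [ 0.06  0.03 14.06] in target axes [ 0.05  0.03 14.06]
dropper 418 [538.9 112. ] [538.8 111.9] 108.6
pot 273 [537.6  52.9] [537.1  52.9] 55.4
tin 854 [598.7  51.4] [594.   54.3] 36.0
```

View pics/s4.png

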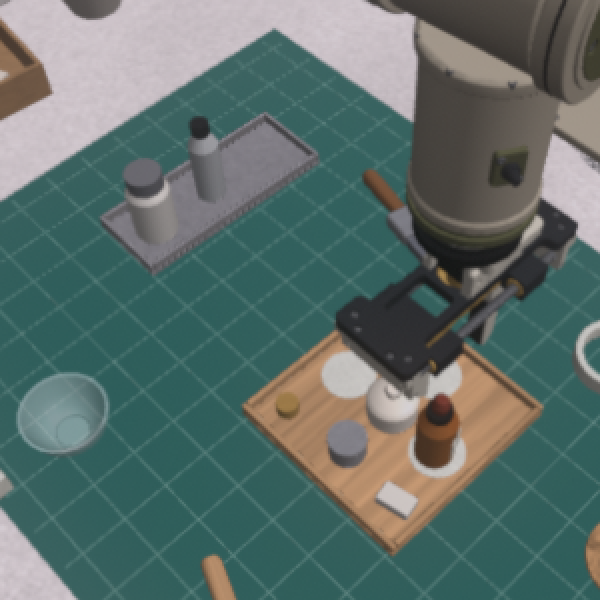

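View pics/w4.png

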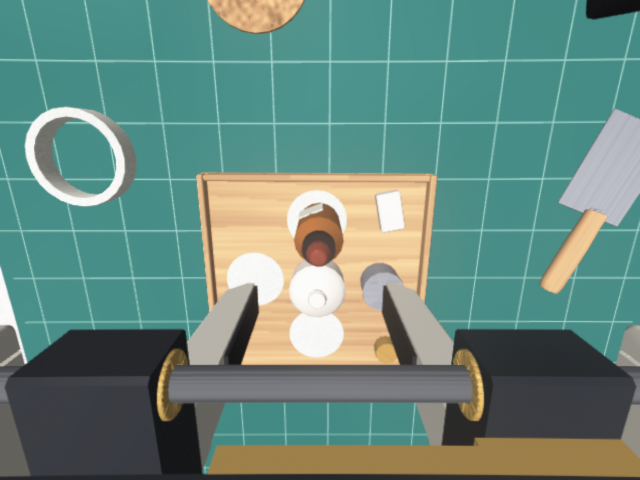

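```bash
python3 -m creep '[{"travel":[0,-0.05,4.5],"dr":[0,0,0],"jaw":6.4},{"travel":[0,0,4.5],"dr":[0,0,0],"jaw":6.4},{"travel":[0,0,2.5],"dr":[0,0,0],"jaw":6.4},{"travel":[0,0,1.5],"dr":[0,0,0],"jaw":6.4},{"travel":[0,0,1],"dr":[0,0,0],"jaw":6.4},{"travel":[0,0,0],"dr":[0,0,0],"jaw":6.4},{"travel":[0,0,0],"dr":[0,0,0],"jaw":3.3},{"travel":[0,0,0],"dr":[0,0,0],"jaw":3.3},{"travel":[0,0,0],"dr":[0,0,0],"jaw":3.3},{"travel":[0,0,0],"dr":[0,0,0],"jaw":3.3}]' 20
python3 to.py 541.5 110.5 56.6 90
```

```text
time: 16.77
ee_pos: [541.4, 110.4, 57.3]
orientation: [0.707, 0.707, 0.0, 0.0]
force: [-2.9, 0.2, 4.7]
grip_width: 40.1
t 16.77 pos [541.4 110.4  57.3] F [-2.9  0.2  4.7] w 40.1 j [0.11 0.17 1.8  0.   1.17 0.11]
dr now(tool) [ 0.0009 -0.0001 -0.0004] travel cm in current tool axes [0.01 0.01 0.07] in target axes [0.01 0.01 0.07]
```

```bash
python3 -m creep '[{"travel":[0,0,-1],"dr":[0,0,0],"jaw":3.3},{"travel":[0,0,-3],"dr":[0,0,0],"jaw":3.3},{"travel":[0,0,-4.5],"dr":[0,0,0],"jaw":3.3},{"travel":[0,0,-5],"dr":[0,0,0],"jaw":3.3},{"travel":[-2,-0.65,0],"dr":[0,0,0],"jaw":3.3},{"travel":[-4,-1.5,0],"dr":[0,0,0],"jaw":3.3},{"travel":[-5,-1.8,0],"dr":[0,0,0],"jaw":3.3},{"travel":[-5,-1.8,0],"dr":[0,0,0],"jaw":3.3},{"travel":[-5,-1.8,0],"dr":[0,0,0],"jaw":3.3},{"travel":[-5,-1.8,0],"dr":[0,0,0],"jaw":3.3},{"travel":[-5,-1.8,0],"dr":[0,0,0],"jaw":3.3},{"travel":[-5,-1.8,0],"dr":[0,0,0],"jaw":3.3}]'
python3 -m creep '[{"travel":[-3.5,-1.3,0],"dr":[0,0,0],"jaw":3.3},{"travel":[-1.95,-0.4,0],"dr":[0,0,0],"jaw":3.3},{"travel":[0,0,0],"dr":[0,0,0],"jaw":3.3},{"travel":[0,0,0],"dr":[0,0,0],"jaw":3.3}]'
python3 to.py 395 -304 56.6 90
```

```text
time: 18.27
ee_pos: [409.5, -251.0, 190.5]
orientation: [0.707, 0.707, -0.0, -0.001]
force: [-0.4, -0.5, -1.9]
grip_width: 39.8
time: 18.77
ee_pos: [394.4, -303.2, 191.1]
orientation: [0.707, 0.707, 0.0, -0.001]
force: [0.2, 0.0, -1.6]
grip_width: 39.9
t 18.77 pos [ 394.4 -303.2  191.1] F [ 0.2  0.  -1.6] w 39.9 j [-0.76 -0.12  1.83  0.    1.43 -0.76]
dr now(tool) [-0.0005 -0.0011 -0.    ] travel cm in current tool axes [-0.1   0.07 13.45] in target axes [-0.08  0.06 13.45]
```

```bash
python3 -m creep '[{"travel":[0,0,4.5],"dr":[0,0,0],"jaw":3.3},{"travel":[0,0,4.5],"dr":[0,0,0],"jaw":3.3},{"travel":[0,0,3],"dr":[0,0,0],"jaw":3.3},{"travel":[0,0,1.2],"dr":[0,0,0],"jaw":3.3},{"travel":[0,0,0.2],"dr":[0,0,0],"jaw":3.3},{"travel":[0,0,0.1],"dr":[0,0,0],"jaw":3.3},{"travel":[0,0,0.1],"dr":[0,0,0],"jaw":3.3},{"travel":[0,0,0],"dr":[0,0,0],"jaw":3.3}]'
python3 to.py 395 -304 55.6 90
```

```text
time: 19.77
ee_pos: [394.7, -304.6, 56.4]
orientation: [0.707, 0.707, 0.0, 0.001]
force: [0.9, 0.2, -1.5]
grip_width: 39.8
t 19.77 pos [ 394.7 -304.6   56.4] F [ 0.9  0.2 -1.5] w 39.8 j [-0.76  0.04  1.95  0.    1.16 -0.76]
dr now(tool) [ 0.001   0.0009 -0.0006] travel cm in current tool axes [0.06 0.03 0.08] in target axes [0.06 0.03 0.08]
```

```bash
python3 -m creep '[{"travel":[0,0,0.06],"dr":[0,0,0],"jaw":3.3},{"travel":[0,0,0],"dr":[0,0,0],"jaw":3.3}]'
python3 to.py 395 -304 55 90
```

```text
time: 20.02
ee_pos: [394.7, -304.7, 56.3]
orientation: [0.707, 0.707, -0.0, 0.001]
force: [-2.7, 2.6, 7.3]
grip_width: 39.8
t 20.02 pos [ 394.7 -304.7   56.3] F [-2.7  2.6  7.3] w 39.8 j [-0.76  0.04  1.95 -0.    1.16 -0.76]
dr now(tool) [ 0.0008  0.0008 -0.0006] travel cm in current tool axes [0.07 0.03 0.13] in target axes [0.07 0.03 0.13]
```

```bash
python3 -m creep '[{"travel":[0,0,0],"dr":[0,0,0],"jaw":4.3},{"travel":[0,0,0],"dr":[0,0,0],"jaw":5.2},{"travel":[0,0,0],"dr":[0,0,0],"jaw":6},{"travel":[0,0,-3],"dr":[0,0,0],"jaw":6},{"travel":[0,0,-5],"dr":[0,0,0],"jaw":6},{"travel":[0,0,-6],"dr":[0,0,0],"jaw":6},{"travel":[5,1,0],"dr":[0,0,0],"jaw":6.5},{"travel":[5,2,0],"dr":[0,0,0],"jaw":6.5},{"travel":[5,2,0],"dr":[0,0,0],"jaw":6.5},{"travel":[5,2,0],"dr":[0,0,0],"jaw":6.5},{"travel":[0,0,0],"dr":[0,0,0],"jaw":6.5}]'
python3 - <<'E'
from h import *
from bench import *
s=sense();c=capture("wrist");cv2.imwrite("pics/w5.png",c["color"][:,:,::-1])
T=np.eye(4);T[:3,:3]=R.from_quat(s["orientation"]).as_matrix();T[:3,3]=s["ee_pos"]
W=T@c["mount"];Pw=cloud(c,W)
c1=c
c=capture("scene");cv2.imwrite("pics/s5.png",c["color"][60:360,150:450,::-1].repeat(2,0).repeat(2,1))
for n,c,T in(("wrist",c1,W),("scene",c,c["extrinsics"]),("top",capture("top"),None)):
  T=c["extrinsics"] if T is None else T
  P=cloud(c,T)
  for nm,x,y,zt,band in [("pot",540,51,56,5),("tin",600,49,36,4),("flask",475,-306,115,4),("wide",555,-308,97,4),("dropper",395,-304,109,6)]:
    m=(np.hypot(P[...,0]-x,P[...,1]-y)<25)&(abs(P[...,2]-zt-(1.5 if n=="top" else 0))<band)
    if m.sum()<20: print(n,nm,"no");continue
    r=ray(c,np.argwhere(m)[:,::-1].astype(np.float32),zt-1,T)[:,:2].astype(np.float32)
    print(n,nm,m.sum(),np.round(cv2.minEnclosingCircle(r)[0],1),r.mean(0).round(1))
E
python3 to.py 540 51 195 90
```

```text
time: 21.4
ee_pos: [465.0, -101.0, 194.7]
orientation: [0.706, 0.709, 0.0, -0.0]
force: [0.3, -0.2, -0.0]
grip_width: 65.3
wrist pot 535 [536.4  50.2] [536.4  50.2]
wrist tin 2546 [598.7  50.4] [598.9  50.5]
wrist flask no
wrist wide no
wrist dropper no
scene pot 53 [540.5  51.2] [540.1  51.4]
scene tin 301 [600.7  50.3] [600.8  50.5]
scene flask 63 [ 476.3 -306.1] [ 476.3 -306.5]
scene wide 231 [ 556.1 -307.5] [ 556.2 -307.1]
scene dropper 31 [ 397.3 -303.4] [ 396.8 -303.3]
top pot 70 [539.8  50.6] [540.   50.8]
top tin 357 [602.3  50.3] [602.1  50.2]
top flask no
top wide 137 [ 564.  -310.8] [ 568.6 -312.8]
top dropper no
t 21.55 pos [ 464.1 -104.6  194.7] F [ 0.4 -0.5 -0.1] w 64.7 j [-0.33 -0.18  1.89 -0.    1.44 -0.33]
dr now(tool) [-0.0008  0.0003 -0.0002] travel cm in current tool axes [15.56  7.59 -0.04] in target axes [15.56  7.59 -0.03]
```

View pics/s5.png

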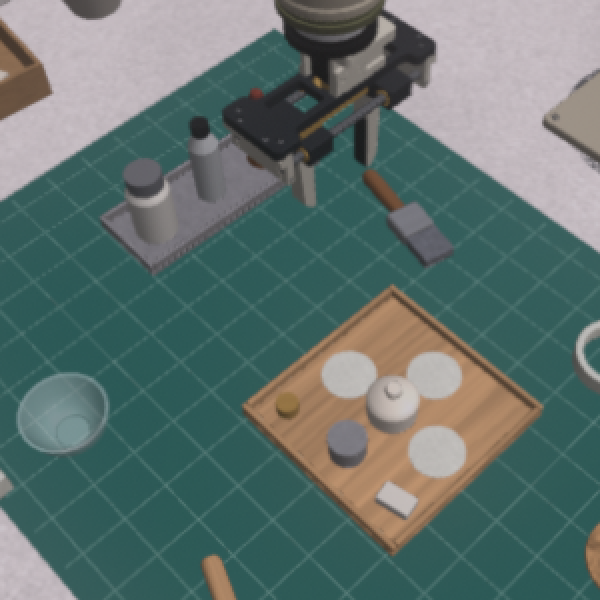

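All three bottles stand in the tray (wide (150,205), flask (208,165), dropper's bulb at (257,95) behind the gripper). The pot and tin have not moved. Next is the pot.

```bash
python3 -m creep '[{"travel":[0,0,0],"dr":[0,0,-0.1745],"jaw":7.5},{"travel":[0,0,0],"dr":[0,0,-0.1745],"jaw":7.5},{"travel":[0,0,0],"dr":[0,0,-0.1745],"jaw":7.5},{"travel":[0,0,0],"dr":[0,0,-0.1745],"jaw":7.5},{"travel":[0,0,0],"dr":[0,0,-0.1745],"jaw":7.5},{"travel":[0,0,0],"dr":[0,0,-0.1745],"jaw":7.5},{"travel":[0,0,0],"dr":[0,0,-0.1745],"jaw":7.5},{"travel":[0,0,0],"dr":[0,0,-0.1745],"jaw":7.5},{"travel":[0,0,0],"dr":[0,0,-0.1745],"jaw":7.5},{"travel":[-2,4,0],"dr":[0,0,0],"jaw":7.5},{"travel":[-2,4,0],"dr":[0,0,0],"jaw":7.5},{"travel":[-2,4,0],"dr":[0,0,0],"jaw":7.5}]'
python3 -m creep '[{"travel":[-1.5,3.5,0],"dr":[0,0,0],"jaw":7.5},{"travel":[0,0,4],"dr":[0,0,0],"jaw":7.5},{"travel":[0,0,2],"dr":[0,0,0],"jaw":7.5},{"travel":[0,0,0],"dr":[0,0,0],"jaw":7.5},{"travel":[0,0,0],"dr":[0,0,0],"jaw":7.5}]'
python3 to.py 540 51 34 180
```

```text
time: 23.05
ee_pos: [525.0, 14.9, 195.0]
orientation: [0.002, 1.0, -0.0, 0.0]
force: [-0.1, 0.2, -0.5]
grip_width: 75.1
time: 23.68
ee_pos: [540.2, 49.6, 136.1]
orientation: [0.001, 1.0, -0.0, 0.001]
force: [0.4, -0.2, 0.3]
grip_width: 74.8
t 23.68 pos [540.2  49.6 136.1] F [ 0.4 -0.2  0.3] w 74.8 j [-0.    0.05  1.77 -0.    1.32 -1.57]
dr now(tool) [-0.0002  0.0011 -0.0024] travel cm in current tool axes [ 0.03  0.14 10.21] in target axes [ 0.02  0.14 10.21]
```

```bash
python3 -m creep '[{"travel":[0,0,3.5],"dr":[0,0,0],"jaw":7.5},{"travel":[0,0,3],"dr":[0,0,0],"jaw":7.5},{"travel":[0,0,2],"dr":[0,0,0],"jaw":7.5},{"travel":[0,0,1],"dr":[0,0,0],"jaw":7.5},{"travel":[0,0,0.6],"dr":[0,0,0],"jaw":7.5},{"travel":[0,0,0],"dr":[0,0,0],"jaw":7.5},{"travel":[0,0,0],"dr":[0,0,0],"jaw":7.5}]' 20
python3 to.py 540 51 34 180
```

```text
time: 24.55
ee_pos: [540.3, 50.7, 35.0]
orientation: [0.0, 1.0, -0.0, 0.001]
force: [0.2, 0.9, -0.0]
grip_width: 75.0
t 24.55 pos [540.3  50.7  35. ] F [ 0.2  0.9 -0. ] w 75.0 j [-0.    0.18  1.83 -0.    1.12 -1.57]
dr now(tool) [-0.      0.0015 -0.0009] travel cm in current tool axes [0.03 0.03 0.1 ] in target axes [0.03 0.03 0.1 ]
```

```bash
python3 -m creep '[{"travel":[0,0,0],"dr":[0,0,0],"jaw":4.5},{"travel":[0,0,0],"dr":[0,0,0],"jaw":4.5},{"travel":[0,0,0],"dr":[0,0,0],"jaw":4.5},{"travel":[0,0,0],"dr":[0,0,0],"jaw":4.5}]' 20
python3 to.py 540 51 34 180
```

```text
time: 25.05
ee_pos: [539.6, 50.7, 34.2]
orientation: [0.0, 1.0, -0.0, 0.0]
force: [-0.4, 0.4, 1.3]
grip_width: 51.2
t 25.05 pos [539.6  50.7  34.2] F [-0.4  0.4  1.3] w 51.2 j [-0.    0.18  1.83 -0.    1.12 -1.57]
dr now(tool) [-0.      0.0001 -0.0007] travel cm in current tool axes [-0.04  0.03  0.02] in target axes [-0.04  0.03  0.02]
```

```bash
python3 -m creep '[{"travel":[0,0,-1],"dr":[0,0,0],"jaw":4.5},{"travel":[0,0,-3],"dr":[0,0,0],"jaw":4.5},{"travel":[0,0,-4],"dr":[0,0,0],"jaw":4.5},{"travel":[0.95,3,0],"dr":[0,0,0],"jaw":4.5},{"travel":[1,5,0],"dr":[0,0,0],"jaw":4.5},{"travel":[1,5,0],"dr":[0,0,0],"jaw":4.5},{"travel":[1,5,0],"dr":[0,0,0],"jaw":4.5},{"travel":[1,5,0],"dr":[0,0,0],"jaw":4.5},{"travel":[0,2.5,0],"dr":[0,0,0],"jaw":4.5},{"travel":[0,1,0],"dr":[0,0,0],"jaw":4.5},{"travel":[0,0,0],"dr":[0,0,0],"jaw":4.5},{"travel":[0,0,0],"dr":[0,0,0],"jaw":4.5}]'
python3 to.py 490.5 316 34 180
python3 - <<'E'
from h import *
from bench import *
s=sense();c=capture("wrist");cv2.imwrite("pics/w6.png",c["color"][:,:,::-1])
T=np.eye(4);T[:3,:3]=R.from_quat(s["orientation"]).as_matrix();T[:3,3]=s["ee_pos"]
W=T@c["mount"]
hsv=cv2.cvtColor(c["color"],cv2.COLOR_RGB2HSV);P=cloud(c,W)
m=(hsv[...,0]>8)&(hsv[...,0]<22)&(hsv[...,1]>90)&(np.hypot(P[...,0]-490,P[...,1]-316)<70)&(P[...,2]<12)
r=ray(c,np.argwhere(m)[:,::-1].astype(np.float32),5,W)[:,:2].astype(np.float32);print(m.sum(),cv2.minEnclosingCircle(r))
E
```

```text
time: 26.55
ee_pos: [490.5, 314.6, 114.0]
orientation: [0.001, 1.0, -0.0, -0.0]
force: [0.4, -0.6, -1.7]
grip_width: 51.2
t 26.55 pos [490.5 314.6 114. ] F [ 0.4 -0.6 -1.7] w 51.2 j [ 0.48  0.18  1.67 -0.    1.29 -1.09]
dr now(tool) [-0.0005 -0.0003 -0.0018] travel cm in current tool axes [-0.01  0.14  8.  ] in target axes [-0.    0.14  8.  ]
7256 ((487.58477783203125, 316.0785217285156), 44.35837173461914)
```

View pics/w6.png

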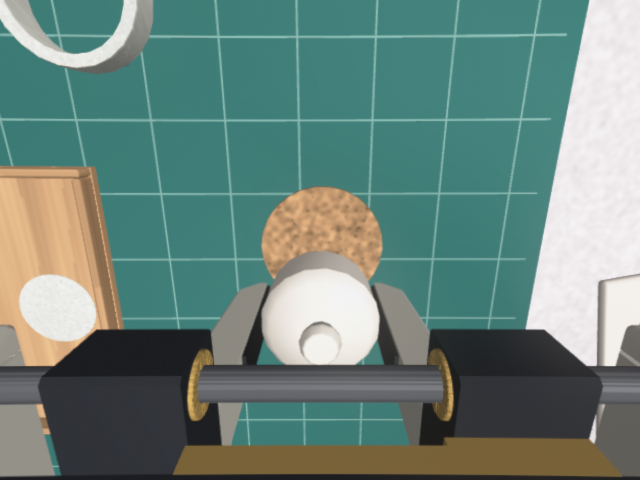

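```bash
python3 -m creep '[{"travel":[0,0.05,3.5],"dr":[0,0,0],"jaw":4.5},{"travel":[0,0,2.5],"dr":[0,0,0],"jaw":4.5},{"travel":[0,0,1.3],"dr":[0,0,0],"jaw":4.5},{"travel":[0,0,0.5],"dr":[0,0,0],"jaw":4.5},{"travel":[0,0,0.2],"dr":[0,0,0],"jaw":4.5},{"travel":[0,0,0.05],"dr":[0,0,0],"jaw":4.5},{"travel":[0,0,0],"dr":[0,0,0],"jaw":4.5}]'
python3 to.py 490.5 316 33 180
```

```text
time: 27.48
ee_pos: [490.8, 316.6, 34.3]
orientation: [0.0, 1.0, 0.0, 0.001]
force: [-0.2, 0.3, -1.8]
grip_width: 51.5
t 27.48 pos [490.8 316.6  34.3] F [-0.2  0.3 -1.8] w 51.5 j [ 0.49  0.28  1.71 -0.    1.14 -1.08]
dr now(tool) [ 0.0006  0.0011 -0.0007] travel cm in current tool axes [ 0.03 -0.06  0.13] in target axes [ 0.03 -0.06  0.13]
```

```bash
python3 -m creep '[{"travel":[0,0,0.06],"dr":[0,0,0],"jaw":4.5},{"travel":[0,0,0],"dr":[0,0,0],"jaw":4.5}]'
python3 to.py 490.5 316 33 180
```

```text
time: 27.72
ee_pos: [490.5, 316.4, 33.2]
orientation: [0.0, 1.0, 0.0, 0.0]
force: [0.7, -0.3, -0.8]
grip_width: 51.3
t 27.73 pos [490.5 316.4  33.2] F [ 0.7 -0.3 -0.8] w 51.3 j [ 0.49  0.29  1.72  0.    1.14 -1.08]
dr now(tool) [ 0.0003  0.0005 -0.0008] travel cm in current tool axes [-0.   -0.04  0.02] in target axes [-0.   -0.04  0.02]
```

```bash
python3 -m creep '[{"travel":[0,0,0.06],"dr":[0,0,0],"jaw":4.5},{"travel":[0,0,0],"dr":[0,0,0],"jaw":4.5}]'
python3 to.py 490.5 316 33 180
```

```text
time: 27.98
ee_pos: [490.5, 316.4, 33.2]
orientation: [0.0, 1.0, 0.0, 0.0]
force: [-2.8, -1.9, 5.4]
grip_width: 51.7
t 27.98 pos [490.5 316.4  33.2] F [-2.8 -1.9  5.4] w 51.7 j [ 0.49  0.29  1.72 -0.    1.14 -1.08]
dr now(tool) [ 0.0002  0.0004 -0.0007] travel cm in current tool axes [-0.   -0.04  0.02] in target axes [-0.   -0.04  0.02]
```

```bash
python3 -m creep '[{"travel":[0,0,0],"dr":[0,0,0],"jaw":5.5},{"travel":[0,0,0],"dr":[0,0,0],"jaw":6.5},{"travel":[0,0,0],"dr":[0,0,0],"jaw":7.5},{"travel":[0,0,-2],"dr":[0,0,0],"jaw":7.5},{"travel":[0,0,-5],"dr":[0,0,0],"jaw":7.5},{"travel":[0,0,-5],"dr":[0,0,0],"jaw":7.5},{"travel":[0,0,-5],"dr":[0,0,0],"jaw":7.5},{"travel":[1,-4,0],"dr":[0,0,0],"jaw":6.5},{"travel":[1,-5,0],"dr":[0,0,0],"jaw":6.5},{"travel":[0,0,0],"dr":[0,0,0],"jaw":6.5}]'
python3 to.py 475 -306 200 180
python3 - <<'E'
from h import *
from bench import *
c=capture("scene");cv2.imwrite("pics/s7.png",c["color"][:,:,::-1])
hsv=cv2.cvtColor(c["color"],cv2.COLOR_RGB2HSV);P=cloud(c)
for x,y,zt in((490,316,55),):
    m=(np.hypot(P[...,0]-x,P[...,1]-y)<25)&(abs(P[...,2]-zt)<5)
    r=ray(c,np.argwhere(m)[:,::-1].astype(np.float32),zt-1)[:,:2].astype(np.float32);print(m.sum(),cv2.minEnclosingCircle(r),P[m][:,2].mean())
E
```

```text
time: 29.22
ee_pos: [470.0, 224.0, 203.9]
orientation: [0.002, 1.0, -0.0, 0.001]
force: [0.5, 0.5, 0.6]
grip_width: 65.1
t 29.23 pos [470.  224.  203.9] F [0.5 0.5 0.6] w 65.1 j [ 0.35 -0.06  1.76 -0.    1.44 -1.22]
dr now(tool) [-0.0002  0.0014 -0.0035] travel cm in current tool axes [ -0.68 -53.     0.4 ] in target axes [ -0.5  -53.     0.39]
61 ((492.5733642578125, 315.98541259765625), 8.32393741607666) 53.605477238877164
```

View pics/s7.png

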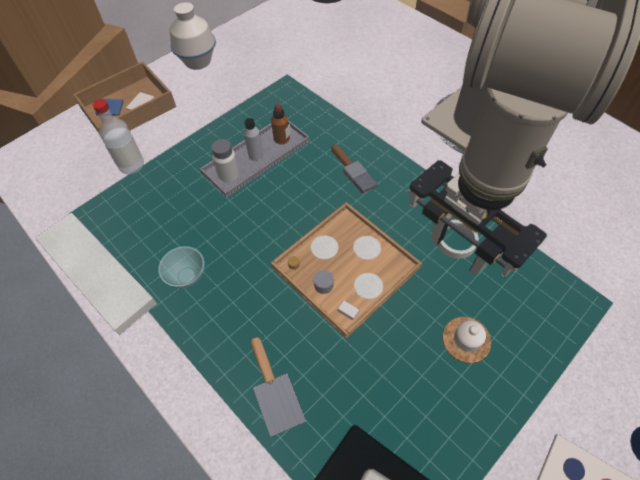

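The pot stands on the cork mat at (470,336), about 2 mm from the mat's centre, and the three bottles are upright in the tray. Now returning the flask.

```bash
python3 -m creep '[{"travel":[0,-5,0],"dr":[0,0,0],"jaw":6},{"travel":[0,-5,0],"dr":[0,0,0],"jaw":6},{"travel":[0,-5,0],"dr":[0,0,0],"jaw":6},{"travel":[0,-5,0],"dr":[0,0,0],"jaw":6},{"travel":[0,-5,0],"dr":[0,0,0],"jaw":6},{"travel":[0,-5,0],"dr":[0,0,0],"jaw":6},{"travel":[0,-5,0],"dr":[0,0,0],"jaw":6},{"travel":[0,-5,0],"dr":[0,0,0],"jaw":6},{"travel":[-0.45,-5,0],"dr":[0,0,0],"jaw":6},{"travel":[0,-5,0],"dr":[0,0,0],"jaw":6},{"travel":[0,-3,0],"dr":[0,0,0],"jaw":6},{"travel":[0,0,0],"dr":[0,0,0],"jaw":6}]'
python3 -m creep '[{"travel":[0,0,0],"dr":[0,0,0],"jaw":6}]'
python3 to.py 475 -306 73.6 180
```

```text
time: 30.78
ee_pos: [475.0, -305.3, 202.9]
orientation: [0.001, 1.0, -0.0, 0.0]
force: [0.1, -1.5, 0.5]
grip_width: 60.0
time: 30.9
ee_pos: [475.0, -302.9, 202.6]
orientation: [0.0, 1.0, 0.0, 0.0]
force: [-0.4, 0.5, -0.1]
grip_width: 60.1
t 30.9 pos [ 475.  -302.9  202.6] F [-0.4  0.5 -0.1] w 60.1 j [-0.66  0.05  1.64  0.    1.44 -2.23]
dr now(tool) [ 0.0005  0.0004 -0.0002] travel cm in current tool axes [ 0.   -0.32 12.9 ] in target axes [-0.   -0.31 12.9 ]
```

```bash
python3 -m creep '[{"travel":[0,-0.25,4.5],"dr":[0,0,0],"jaw":6},{"travel":[0,0,4],"dr":[0,0,0],"jaw":6},{"travel":[0,0,2.5],"dr":[0,0,0],"jaw":6},{"travel":[0,0,1.3],"dr":[0,0,0],"jaw":6},{"travel":[0,0,0.6],"dr":[0,0,0],"jaw":6},{"travel":[0,0,0],"dr":[0,0,0],"jaw":6},{"travel":[0,0,0],"dr":[0,0,0],"jaw":6}]'
python3 to.py 475 -306 73.6 180
```

```text
time: 31.78
ee_pos: [475.0, -306.7, 74.7]
orientation: [0.0, 1.0, -0.001, 0.001]
force: [0.1, -0.1, -0.3]
grip_width: 60.0
t 31.77 pos [ 475.  -306.7   74.7] F [ 0.1 -0.1 -0.3] w 60.0 j [-0.66  0.18  1.75  0.    1.21 -2.23]
dr now(tool) [-0.0013  0.0016 -0.0007] travel cm in current tool axes [0.   0.07 0.11] in target axes [0.   0.07 0.11]
```

```bash
python3 -m creep '[{"travel":[0,0,0],"dr":[0,0,0],"jaw":2.8},{"travel":[0,0,0],"dr":[0,0,0],"jaw":2.8},{"travel":[0,0,0],"dr":[0,0,0],"jaw":2.8},{"travel":[0,0,0],"dr":[0,0,0],"jaw":2.8},{"travel":[0,0,-1],"dr":[0,0,0],"jaw":2.8},{"travel":[0,0,-3],"dr":[0,0,0],"jaw":2.8},{"travel":[0,0,-4.5],"dr":[0,0,0],"jaw":2.8},{"travel":[0,0,-4.5],"dr":[0,0,0],"jaw":2.8},{"travel":[0,2,0],"dr":[0,0,0],"jaw":2.8},{"travel":[0,4,0],"dr":[0,0,0],"jaw":2.8},{"travel":[0,5,0],"dr":[0,0,0],"jaw":2.8},{"travel":[0,5,0],"dr":[0,0,0],"jaw":2.8}]' 20
python3 -m creep '[{"travel":[-0.3,5,0],"dr":[0,0,0],"jaw":2.8},{"travel":[0,5,0],"dr":[0,0,0],"jaw":2.8},{"travel":[0,5,0],"dr":[0,0,0],"jaw":2.8},{"travel":[0,3,0],"dr":[0,0,0],"jaw":2.8},{"travel":[0,1.6,0],"dr":[0,0,0],"jaw":2.8},{"travel":[0,0,0],"dr":[0,0,0],"jaw":2.8},{"travel":[0,0,0],"dr":[0,0,0],"jaw":2.8}]'
python3 to.py 478 50 74.6 180
```

```text
time: 33.28
ee_pos: [473.3, -144.0, 201.9]
orientation: [0.001, 1.0, 0.001, -0.001]
force: [1.0, 0.2, -1.0]
grip_width: 34.3
time: 34.15
ee_pos: [477.4, 48.9, 203.0]
orientation: [0.001, 1.0, -0.0, -0.0]
force: [-1.6, -0.7, -1.5]
grip_width: 34.7
t 34.15 pos [477.4  48.9 203. ] F [-1.6 -0.7 -1.5] w 34.7 j [-0.   -0.18  1.87 -0.    1.45 -1.57]
dr now(tool) [-0.0005 -0.0005 -0.0013] travel cm in current tool axes [-0.06  0.11 12.84] in target axes [-0.06  0.11 12.84]
```

```bash
python3 -m creep '[{"travel":[-0.05,0.05,4.5],"dr":[0,0,0],"jaw":2.8},{"travel":[0,0,4],"dr":[0,0,0],"jaw":2.8},{"travel":[0,0,2.5],"dr":[0,0,0],"jaw":2.8},{"travel":[0,0,1.2],"dr":[0,0,0],"jaw":2.8},{"travel":[0,0,0.4],"dr":[0,0,0],"jaw":2.8},{"travel":[0,0,0.1],"dr":[0,0,0],"jaw":2.8},{"travel":[0,0,0],"dr":[0,0,0],"jaw":2.8}]'
python3 to.py 478 50 74.6 180
```

```text
time: 35.02
ee_pos: [478.9, 50.2, 77.4]
orientation: [0.0, 1.0, -0.0, 0.001]
force: [-0.0, -0.6, -2.4]
grip_width: 34.5
t 35.02 pos [478.9  50.2  77.4] F [-0.  -0.6 -2.4] w 34.5 j [-0.   -0.04  1.98 -0.    1.2  -1.57]
dr now(tool) [-0.      0.0018 -0.0009] travel cm in current tool axes [ 0.09 -0.02  0.28] in target axes [ 0.09 -0.02  0.28]
```

```bash
python3 -m creep '[{"travel":[0,0,0.1],"dr":[0,0,0],"jaw":2.8},{"travel":[0,0,0],"dr":[0,0,0],"jaw":2.8}]'
python3 to.py 478 50 74.6 180
python3 -m creep '[{"travel":[0,0,0.06],"dr":[0,0,0],"jaw":2.8},{"travel":[0,0,0],"dr":[0,0,0],"jaw":2.8}]'
```

```text
time: 35.28
ee_pos: [478.2, 50.3, 75.6]
orientation: [0.0, 1.0, -0.0, 0.0]
force: [0.9, -0.2, -1.6]
grip_width: 34.6
t 35.27 pos [478.2  50.3  75.6] F [ 0.9 -0.2 -1.6] w 34.6 j [-0.   -0.04  1.98 -0.    1.2  -1.57]
dr now(tool) [-0.      0.0005 -0.0006] travel cm in current tool axes [ 0.02 -0.03  0.1 ] in target axes [ 0.02 -0.03  0.1 ]
time: 35.52
ee_pos: [478.0, 50.3, 74.7]
orientation: [0.0, 1.0, -0.0, -0.0]
force: [-0.6, -0.4, -1.9]
grip_width: 34.5
```

```bash
python3 -m creep '[{"travel":[0,0,0.06],"dr":[0,0,0],"jaw":2.8},{"travel":[0,0,0],"dr":[0,0,0],"jaw":2.8}]'
```

```text
time: 35.78
ee_pos: [478.2, 50.3, 74.5]
orientation: [0.0, 1.0, -0.0, 0.0]
force: [-1.8, 0.3, 2.8]
grip_width: 34.0
```

```bash
python3 -m creep '[{"travel":[0,0,0],"dr":[0,0,0],"jaw":4},{"travel":[0,0,0],"dr":[0,0,0],"jaw":5.2},{"travel":[0,0,0],"dr":[0,0,0],"jaw":6},{"travel":[0,0,-3],"dr":[0,0,0],"jaw":6},{"travel":[0,0,-5],"dr":[0,0,0],"jaw":6},{"travel":[0,0,-5],"dr":[0,0,0],"jaw":6.4},{"travel":[0,-5,0],"dr":[0,0,0],"jaw":6.4},{"travel":[0,-5,0],"dr":[0,0,0],"jaw":6.4},{"travel":[0,-5,0],"dr":[0,0,0],"jaw":6.4},{"travel":[0,-5,0],"dr":[0,0,0],"jaw":6.4},{"travel":[0,-5,0],"dr":[0,0,0],"jaw":6.4}]'
python3 -m creep '[{"travel":[0,0,0],"dr":[0,0,0.1745],"jaw":6.4},{"travel":[0,0,0],"dr":[0,0,0.1745],"jaw":6.4},{"travel":[0,0,0],"dr":[0,0,0.1745],"jaw":6.4},{"travel":[0,0,0],"dr":[0,0,0.1745],"jaw":6.4},{"travel":[0,0,0],"dr":[0,0,0.1745],"jaw":6.4},{"travel":[0,0,0],"dr":[0,0,0.1745],"jaw":6.4},{"travel":[0,0,0],"dr":[0,0,0.1745],"jaw":6.4},{"travel":[0,0,0],"dr":[0,0,0.1745],"jaw":6.4},{"travel":[0,0,0],"dr":[0,0,0.1745],"jaw":6.4}]'
python3 - <<'E'
from h import *
from bench import *
c=capture("scene");cv2.imwrite("pics/s8.png",c["color"][60:360,150:450,::-1].repeat(2,0).repeat(2,1))
E
python3 to.py 555 -307.5 196.6 90
```

```text
time: 37.15
ee_pos: [477.7, -201.4, 204.2]
orientation: [0.0, 1.0, -0.0, 0.0]
force: [1.3, 0.2, 0.0]
grip_width: 63.8
time: 38.28
ee_pos: [477.8, -199.7, 204.0]
orientation: [0.709, 0.705, -0.0, -0.0]
force: [-0.6, 1.2, 0.1]
grip_width: 63.9
t 38.33 pos [ 477.8 -199.7  204. ] F [ 0.5  0.1 -0.4] w 64.1 j [-0.49 -0.07  1.77  0.    1.45 -0.48]
dr now(tool) [-0.0001 -0.0001 -0.015 ] travel cm in current tool axes [-10.66   7.88   0.74] in target axes [-10.78   7.72   0.74]
```

View pics/s8.png

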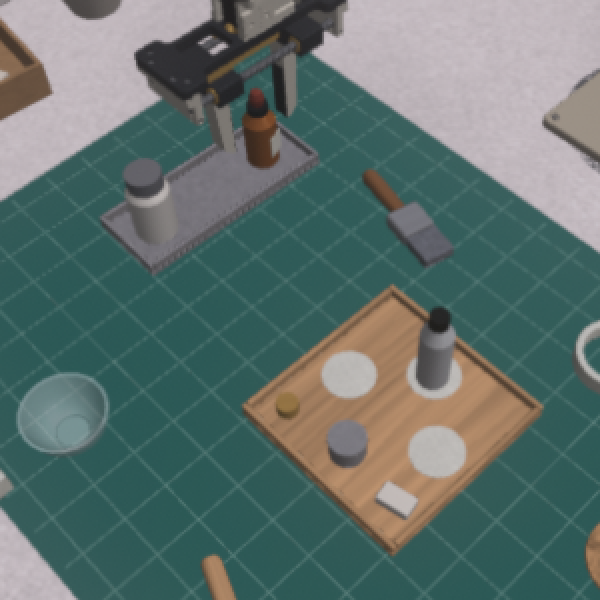

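The flask stands on its disc again (crop (435,365)); the wide bottle and dropper wait in the tray.

```bash
python3 -m creep '[{"travel":[-3.5,2.6,0],"dr":[0,0,0],"jaw":6.4},{"travel":[-4,2.6,0],"dr":[0,0,0],"jaw":6.4},{"travel":[-3.25,2.5,0],"dr":[0,0,0],"jaw":6.4},{"travel":[0,0,0],"dr":[0,0,0],"jaw":6.4},{"travel":[0,0,0],"dr":[0,0,0],"jaw":6.4}]'
python3 to.py 555 -307.5 56.6 90
```

```text
time: 38.95
ee_pos: [554.4, -306.8, 203.6]
orientation: [0.707, 0.707, -0.0, -0.001]
force: [-0.0, -0.8, 0.1]
grip_width: 64.1
t 38.95 pos [ 554.4 -306.8  203.6] F [-0.  -0.8  0.1] w 64.1 j [-0.59  0.24  1.44  0.    1.46 -0.59]
dr now(tool) [-0.001  -0.0008  0.0009] travel cm in current tool axes [-0.08  0.07 14.7 ] in target axes [-0.07  0.06 14.7 ]
```

```bash
python3 -m creep '[{"travel":[-0.05,0.05,4.5],"dr":[0,0,0],"jaw":6.4},{"travel":[0,0,4.5],"dr":[0,0,0],"jaw":6.4},{"travel":[0,0,3],"dr":[0,0,0],"jaw":6.4},{"travel":[0,0,1.7],"dr":[0,0,0],"jaw":6.4},{"travel":[0,0,0.9],"dr":[0,0,0],"jaw":6.4},{"travel":[0,0,0],"dr":[0,0,0],"jaw":6.4},{"travel":[0,0,0],"dr":[0,0,0],"jaw":6.4}]'
python3 to.py 555 -308 57.5 90
```

```text
time: 39.83
ee_pos: [556.2, -308.3, 59.8]
orientation: [0.707, 0.707, 0.0, 0.001]
force: [-0.3, -0.2, 0.5]
grip_width: 64.0
t 39.83 pos [ 556.2 -308.3   59.8] F [-0.3 -0.2  0.5] w 64.0 j [-0.59  0.37  1.55 -0.    1.21 -0.59]
dr now(tool) [ 0.002   0.0013 -0.0003] travel cm in current tool axes [ 0.03 -0.12  0.23] in target axes [ 0.03 -0.12  0.23]
```

```bash
python3 -m creep '[{"travel":[0,0,0.1],"dr":[0,0,0],"jaw":6.4},{"travel":[0,0,0],"dr":[0,0,0],"jaw":4.3},{"travel":[0,0,0],"dr":[0,0,0],"jaw":4.3},{"travel":[0,0,0],"dr":[0,0,0],"jaw":4.3},{"travel":[0,0,0],"dr":[0,0,0],"jaw":4.3},{"travel":[0,0,-1],"dr":[0,0,0],"jaw":4.3},{"travel":[0,0,-3],"dr":[0,0,0],"jaw":4.3},{"travel":[0,0,-4.5],"dr":[0,0,0],"jaw":4.3},{"travel":[0,0,-4.5],"dr":[0,0,0],"jaw":4.3},{"travel":[2,-0.4,0],"dr":[0,0,0],"jaw":4.3},{"travel":[4,-0.5,0],"dr":[0,0,0],"jaw":4.3},{"travel":[5,-0.5,0],"dr":[0,0,0],"jaw":4.3}]' 20
python3 -m creep '[{"travel":[5,0,0],"dr":[0,0,0],"jaw":4.3},{"travel":[5,0,0],"dr":[0,0,0],"jaw":4.3},{"travel":[4.5,0,0],"dr":[0,0,0],"jaw":4.3},{"travel":[3,0,0],"dr":[0,0,0],"jaw":4.3},{"travel":[1,0,0],"dr":[0,0,0],"jaw":4.3},{"travel":[0,0,0],"dr":[0,0,0],"jaw":4.3},{"travel":[0,0,0],"dr":[0,0,0],"jaw":4.3}]'
python3 to.py 541.5 -12.5 57.6 90
```

```text
time: 41.32
ee_pos: [540.9, -197.2, 187.5]
orientation: [0.708, 0.706, 0.0, 0.0]
force: [0.5, 0.5, -2.2]
grip_width: 49.4
time: 42.2
ee_pos: [541.5, -13.8, 187.2]
orientation: [0.708, 0.707, -0.0, 0.0]
force: [-0.1, 0.2, -1.8]
grip_width: 49.8
t 42.2 pos [541.5 -13.8 187.2] F [-0.1  0.2 -1.8] w 49.8 j [-0.12  0.01  1.72 -0.    1.41 -0.12]
dr now(tool) [-0.      0.0004 -0.0014] travel cm in current tool axes [ 0.13  0.   12.96] in target axes [ 0.13  0.   12.96]
```

```bash
python3 -m creep '[{"travel":[0.07,0,4.5],"dr":[0,0,0],"jaw":4.3},{"travel":[0,0,4],"dr":[0,0,0],"jaw":4.3},{"travel":[0,0,2.5],"dr":[0,0,0],"jaw":4.3},{"travel":[0,0,1.2],"dr":[0,0,0],"jaw":4.3},{"travel":[0,0,0.4],"dr":[0,0,0],"jaw":4.3},{"travel":[0,0,0.1],"dr":[0,0,0],"jaw":4.3},{"travel":[0,0,0],"dr":[0,0,0],"jaw":4.3}]'
python3 to.py 541.5 -12.5 57.6 90
python3 -m creep '[{"travel":[0,0,0.06],"dr":[0,0,0],"jaw":4.3},{"travel":[0,0,0],"dr":[0,0,0],"jaw":4.3}]'
```

```text
time: 43.08
ee_pos: [542.4, -12.2, 61.3]
orientation: [0.707, 0.707, 0.001, 0.001]
force: [-0.1, -0.6, -1.4]
grip_width: 49.6
t 43.08 pos [542.4 -12.2  61.3] F [-0.1 -0.6 -1.4] w 49.6 j [-0.12  0.14  1.82  0.    1.17 -0.12]
dr now(tool) [ 0.002   0.0002 -0.0006] travel cm in current tool axes [-0.03 -0.09  0.37] in target axes [-0.03 -0.09  0.37]
time: 43.32
ee_pos: [541.7, -12.0, 59.9]
orientation: [0.707, 0.707, 0.0, 0.0]
force: [-0.0, -0.1, -2.1]
grip_width: 49.9
```

```bash
python3 -m creep '[{"travel":[0,0,0.06],"dr":[0,0,0],"jaw":4.3},{"travel":[0,0,0],"dr":[0,0,0],"jaw":4.3}]'
python3 -m creep '[{"travel":[0,0,0.05],"dr":[0,0,0],"jaw":4.3},{"travel":[0,0,0],"dr":[0,0,0],"jaw":4.3}]'
```

```text
time: 43.58
ee_pos: [541.4, -12.0, 58.9]
orientation: [0.707, 0.707, -0.0, -0.0]
force: [0.6, -0.2, -1.7]
grip_width: 49.8
time: 43.82
ee_pos: [541.4, -12.1, 58.4]
orientation: [0.707, 0.707, -0.0, 0.0]
force: [-0.1, 0.3, -0.7]
grip_width: 49.5
```

```bash
python3 -m creep '[{"travel":[0,0,0.06],"dr":[0,0,0],"jaw":4.3},{"travel":[0,0,0],"dr":[0,0,0],"jaw":4.3}]'
```

```text
time: 44.08
ee_pos: [541.5, -12.1, 58.3]
orientation: [0.707, 0.707, -0.0, 0.0]
force: [-2.8, 0.0, 5.6]
grip_width: 49.6
```

```bash
python3 -m creep '[{"travel":[0,0,0],"dr":[0,0,0],"jaw":5.3},{"travel":[0,0,0],"dr":[0,0,0],"jaw":6.2},{"travel":[0,0,0],"dr":[0,0,0],"jaw":7},{"travel":[0,0,-4],"dr":[0,0,0],"jaw":7},{"travel":[0,0,-5],"dr":[0,0,0],"jaw":7},{"travel":[0,0,-5],"dr":[0,0,0],"jaw":6},{"travel":[-4,-2,0],"dr":[0,0,0],"jaw":6},{"travel":[-5,-2.5,0],"dr":[0,0,0],"jaw":6},{"travel":[-5,-2.5,0],"dr":[0,0,0],"jaw":6},{"travel":[-5,-2.5,0],"dr":[0,0,0],"jaw":6},{"travel":[-5,-2.5,0],"dr":[0,0,0],"jaw":6},{"travel":[-4,-2,0],"dr":[0,0,0],"jaw":6}]'
python3 -m creep '[{"travel":[-1.2,-0.65,0],"dr":[0,0,0],"jaw":6},{"travel":[0,0,0],"dr":[0,0,0],"jaw":6},{"travel":[0,0,0],"dr":[0,0,0],"jaw":6}]'
python3 to.py 395 -304 55 90
```

```text
time: 45.58
ee_pos: [400.2, -293.8, 198.0]
orientation: [0.708, 0.707, -0.0, 0.0]
force: [0.4, -0.4, -0.0]
grip_width: 59.8
time: 45.95
ee_pos: [395.4, -302.9, 197.7]
orientation: [0.707, 0.707, 0.0, -0.0]
force: [0.2, -0.3, -0.2]
grip_width: 59.6
t 45.95 pos [ 395.4 -302.9  197.7] F [ 0.2 -0.3 -0.2] w 59.6 j [-0.76 -0.12  1.83  0.    1.44 -0.76]
dr now(tool) [ 0.0002 -0.0006  0.0005] travel cm in current tool axes [-0.12 -0.04 14.27] in target axes [-0.11 -0.04 14.27]
```

```bash
python3 -m creep '[{"travel":[-0.07,-0.04,4.5],"dr":[0,0,0],"jaw":6},{"travel":[0,0,4.5],"dr":[0,0,0],"jaw":6},{"travel":[0,0,2.8],"dr":[0,0,0],"jaw":6},{"travel":[0,0,1.4],"dr":[0,0,0],"jaw":6},{"travel":[0,0,0.9],"dr":[0,0,0],"jaw":6},{"travel":[0,0,0],"dr":[0,0,0],"jaw":6},{"travel":[0,0,0],"dr":[0,0,0],"jaw":6}]'
python3 to.py 394.7 -304.7 56.3 90
```

```text
time: 46.82
ee_pos: [395.2, -305.3, 58.1]
orientation: [0.707, 0.707, 0.0, 0.001]
force: [-0.1, -0.3, 0.3]
grip_width: 60.0
t 46.83 pos [ 395.2 -305.3   58.1] F [-0.1 -0.3  0.3] w 60.0 j [-0.76  0.03  1.95  0.    1.16 -0.76]
dr now(tool) [ 0.0014  0.0013 -0.0004] travel cm in current tool axes [ 0.06 -0.05  0.18] in target axes [ 0.06 -0.05  0.18]
```

```bash
python3 -m creep '[{"travel":[0,0,0.1],"dr":[0,0,0],"jaw":6},{"travel":[0,0,0],"dr":[0,0,0],"jaw":3.3},{"travel":[0,0,0],"dr":[0,0,0],"jaw":3.3},{"travel":[0,0,0],"dr":[0,0,0],"jaw":3.3},{"travel":[0,0,0],"dr":[0,0,0],"jaw":3.3},{"travel":[0,0,-1],"dr":[0,0,0],"jaw":3.3},{"travel":[0,0,-3],"dr":[0,0,0],"jaw":3.3},{"travel":[0,0,-4.5],"dr":[0,0,0],"jaw":3.3},{"travel":[0,0,-5.5],"dr":[0,0,0],"jaw":3.3},{"travel":[2,1,0],"dr":[0,0,0],"jaw":3.3},{"travel":[4,2,0],"dr":[0,0,0],"jaw":3.3},{"travel":[5,2.5,0],"dr":[0,0,0],"jaw":3.3}]' 20
python3 -m creep '[{"travel":[5,2.5,0],"dr":[0,0,0],"jaw":3.3},{"travel":[5,2.5,0],"dr":[0,0,0],"jaw":3.3},{"travel":[5,2.5,0],"dr":[0,0,0],"jaw":3.3},{"travel":[5,1.65,0],"dr":[0,0,0],"jaw":3.3},{"travel":[5,0,0],"dr":[0,0,0],"jaw":3.3},{"travel":[3.5,0,0],"dr":[0,0,0],"jaw":3.3},{"travel":[1.95,0,0],"dr":[0,0,0],"jaw":3.3},{"travel":[0,0,0],"dr":[0,0,0],"jaw":3.3},{"travel":[0,0,0],"dr":[0,0,0],"jaw":3.3}]'
python3 to.py 541.5 110.5 56.6 90
```

```text
time: 48.32
ee_pos: [449.7, -194.2, 196.6]
orientation: [0.708, 0.706, 0.0, 0.0]
force: [0.6, -0.1, -1.5]
grip_width: 39.8
time: 49.45
ee_pos: [541.2, 108.7, 195.9]
orientation: [0.708, 0.707, -0.0, 0.0]
force: [-0.5, 0.7, -1.9]
grip_width: 39.5
t 49.45 pos [541.2 108.7 195.9] F [-0.5  0.7 -1.9] w 39.5 j [ 0.11  0.03  1.68 -0.    1.43  0.11]
dr now(tool) [-0.0001  0.0006 -0.0011] travel cm in current tool axes [ 0.19  0.03 13.93] in target axes [ 0.18  0.03 13.93]
```

```bash
python3 -m creep '[{"travel":[0.1,0.02,4.5],"dr":[0,0,0],"jaw":3.3},{"travel":[0,0,4.5],"dr":[0,0,0],"jaw":3.3},{"travel":[0,0,2.5],"dr":[0,0,0],"jaw":3.3},{"travel":[0,0,1.4],"dr":[0,0,0],"jaw":3.3},{"travel":[0,0,0.6],"dr":[0,0,0],"jaw":3.3},{"travel":[0,0,0],"dr":[0,0,0],"jaw":3.3},{"travel":[0,0,0],"dr":[0,0,0],"jaw":3.3}]'
python3 to.py 541.5 110.5 56.6 90
python3 -m creep '[{"travel":[0,0,0.08],"dr":[0,0,0],"jaw":3.3},{"travel":[0,0,0],"dr":[0,0,0],"jaw":3.3}]'
```

```text
time: 50.32
ee_pos: [542.4, 110.8, 62.2]
orientation: [0.707, 0.707, 0.001, 0.001]
force: [0.3, 0.8, -0.4]
grip_width: 39.5
t 50.33 pos [542.4 110.8  62.2] F [ 0.3  0.8 -0.4] w 39.5 j [ 0.11  0.17  1.79 -0.    1.18  0.11]
dr now(tool) [ 0.0022 -0.0002 -0.0006] travel cm in current tool axes [-0.03 -0.09  0.56] in target axes [-0.03 -0.09  0.56]
time: 50.58
ee_pos: [541.6, 110.9, 60.5]
orientation: [0.707, 0.707, 0.0, 0.0]
force: [0.4, 0.4, -1.0]
grip_width: 39.8
```

```bash
python3 -m creep '[{"travel":[0,0,0.08],"dr":[0,0,0],"jaw":3.3},{"travel":[0,0,0],"dr":[0,0,0],"jaw":3.3}]'
python3 -m creep '[{"travel":[0,0,0.06],"dr":[0,0,0],"jaw":3.3},{"travel":[0,0,0],"dr":[0,0,0],"jaw":3.3}]'
```

```text
time: 50.82
ee_pos: [541.2, 110.8, 59.1]
orientation: [0.707, 0.707, -0.0, -0.0]
force: [0.5, -0.5, -1.6]
grip_width: 39.7
time: 51.08
ee_pos: [541.3, 110.7, 58.6]
orientation: [0.707, 0.707, -0.0, -0.0]
force: [0.3, 0.6, -2.4]
grip_width: 39.4
```

```bash
python3 -m creep '[{"travel":[0,0,0.06],"dr":[0,0,0],"jaw":3.3},{"travel":[0,0,0],"dr":[0,0,0],"jaw":3.3}]'
```

```text
time: 51.32
ee_pos: [541.2, 110.8, 58.0]
orientation: [0.707, 0.707, -0.0, -0.0]
force: [0.5, 0.5, -1.5]
grip_width: 40.2
```

```bash
python3 -m creep '[{"travel":[0,0,0.06],"dr":[0,0,0],"jaw":3.3},{"travel":[0,0,0],"dr":[0,0,0],"jaw":3.3}]'
```

```text
time: 51.58
ee_pos: [541.2, 110.7, 57.4]
orientation: [0.707, 0.707, -0.0, -0.0]
force: [-0.3, 0.3, -1.7]
grip_width: 39.7
```

```bash
python3 -m creep '[{"travel":[0,0,0.06],"dr":[0,0,0],"jaw":3.3},{"travel":[0,0,0],"dr":[0,0,0],"jaw":3.3}]'
```

```text
time: 51.82
ee_pos: [541.4, 110.8, 57.0]
orientation: [0.707, 0.707, 0.0, 0.0]
force: [-0.9, -0.7, -0.7]
grip_width: 39.2
```

```bash
python3 -m creep '[{"travel":[0,0,0.05],"dr":[0,0,0],"jaw":3.3},{"travel":[0,0,0],"dr":[0,0,0],"jaw":3.3}]'
python3 -m creep '[{"travel":[0,0,0],"dr":[0,0,0],"jaw":4.3},{"travel":[0,0,0],"dr":[0,0,0],"jaw":5.2},{"travel":[0,0,0],"dr":[0,0,0],"jaw":6.2},{"travel":[0,0,-4],"dr":[0,0,0],"jaw":6.2},{"travel":[0,0,-5],"dr":[0,0,0],"jaw":6.2},{"travel":[0,0,-6],"dr":[0,0,0],"jaw":6.2},{"travel":[-5,-3,0],"dr":[0,0,0],"jaw":6},{"travel":[-5,-3,0],"dr":[0,0,0],"jaw":6},{"travel":[-5,-3,0],"dr":[0,0,0],"jaw":6},{"travel":[-5,-3,0],"dr":[0,0,0],"jaw":6},{"travel":[-5,0,0],"dr":[0,0,0],"jaw":6},{"travel":[-5,0,0],"dr":[0,0,0],"jaw":6}]'
python3 -m creep '[{"travel":[-5,0,0],"dr":[0,0,0],"jaw":6},{"travel":[-5,0,0],"dr":[0,0,0],"jaw":6},{"travel":[0,0,0],"dr":[0,0,0],"jaw":6},{"travel":[0,0,0],"dr":[0,0,0],"jaw":6}]'
python3 - <<'E'
from h import *
from bench import *
for n in ["top","scene"]:
    c=capture(n);P=cloud(c);off=1.5 if n=="top" else 0
    cv2.imwrite(f"pics/{n}9.png",c["color"][:,:,::-1])
    for nm,x,y,zt,band in [("flask",478,49,116,4),("dropper",540,109,110,6),("wide",541,-13,98,5),("tin",600,49,36,4),("pot",491,316,55,5)]:
        m=(np.hypot(P[...,0]-x,P[...,1]-y)<32)&(abs(P[...,2]-off-zt)<band)
        if m.sum()<15: print(n,nm,"no");continue
        r=ray(c,np.argwhere(m)[:,::-1].astype(np.float32),zt-1)[:,:2].astype(np.float32)
        print(n,nm,m.sum(),np.round(cv2.minEnclosingCircle(r)[0],1),P[m][:,2].mean().round(1))
E
```

```text
time: 52.08
ee_pos: [541.4, 110.8, 57.0]
orientation: [0.707, 0.707, 0.0, 0.0]
force: [-3.8, 0.0, 5.5]
grip_width: 39.7
time: 53.58
ee_pos: [420.8, -190.8, 206.7]
orientation: [0.707, 0.707, 0.0, 0.001]
force: [0.6, 0.6, 0.8]
grip_width: 60.1
time: 54.08
ee_pos: [420.9, -288.8, 206.0]
orientation: [0.708, 0.707, 0.0, -0.0]
force: [0.2, -0.5, -0.4]
grip_width: 59.6
top flask 123 [480.1  50.4] 117.3
top dropper 77 [542.3 109.5] 109.8
top wide 475 [542.7 -12.4] 99.3
top tin 362 [601.9  50.2] 37.4
top pot 76 [489.5 316.1] 55.2
scene flask 95 [479.5  50.6] 115.6
scene dropper 62 [543.9 111.5] 108.2
scene wide 335 [542.6 -12. ] 98.0
scene tin 309 [600.8  50.4] 36.1
scene pot 62 [492.6 316. ] 53.5
```

View pics/scene9.png

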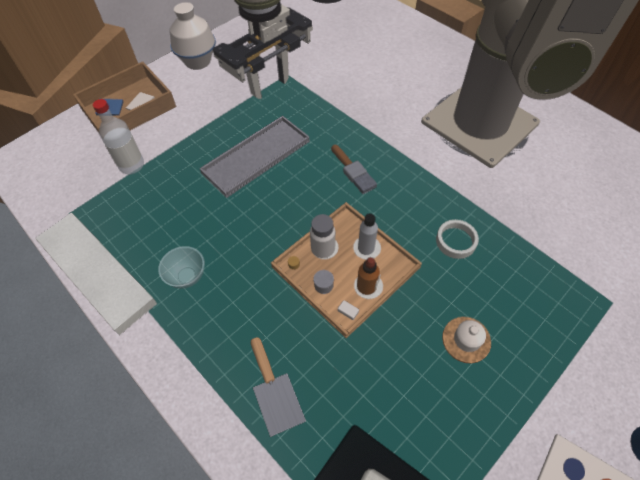

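View pics/top9.png

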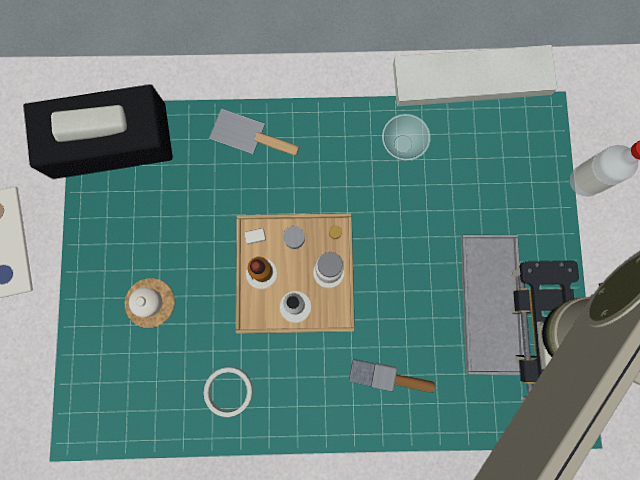

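The pictures show flask, dropper and wide bottle upright on their discs (scene (367,235), (368,277), (322,237)). The pot is on the mat at (470,336), the tin is in place and the arm is clear over the empty tray. Everything is within 2 mm of target, so I'm handing the job in.

```bash
python3 -c "
from bench import *
print(job_done())"
```

```text
the job is handed in; nothing more can be done
None
```

I moved the flask, the wide bottle and the dropper to the grey tray. Then I set the pot on the cork mat and put each bottle back on its own paper disc. The arm ended clear over the empty tray, and I handed the job in just after 54 s of the 139 s allowed.

**Last camera checks, top and scene views, compared with the start:**

| Object | Result |
|---|---|
| Flask | upright, about 1 mm from its start |
| Wide bottle | upright, within 2 mm of its start |
| Dropper | upright, about 1 to 2 mm from its start |
| Tin | not moved, within 0.1 mm |
| Pot | upright, about 1 to 2 mm from the mat's centre |

**Disagreements:** the wrist camera read x about 3 mm lower than the two fixed cameras throughout. It was off by the same amount everywhere, so I used the fixed cameras. For the pot on the mat, the fixed cameras differ by about 3 mm in x (489.5 and 492.6 mm). I saw no failed check, and the hand-in reports no verdict.

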